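Weigh and tip a batch of pressed tea into the steeping bin

ROBOT

A 6-joint arm with a two-finger parallel gripper is mounted at the origin on the work surface. World frame = base frame: x ahead of the robot, y to its left, z up, the work surface at z = 0. Lengths are in m, angles in rad, forces in N, time in s.
With the tool pointing down it reaches from about 0.35 to 0.775 m from the base axis. Payload 7.3 kg.
Tool frame: the origin (TCP) lies midway between the tips of the shut fingers; the grasp point (between the pads) lies 19 mm behind it (robot.tcp_to_grasp is the distance from the TCP to the grasp point, in m); x points along the fingers, z is the direction in which the jaws open and shut, and the axes are right-handed (so a half turn about x gives the same grasp; the last joint's range is limited). The gripper opens to 92 mm and grips with 3 to 60 N. Pads are 19 mm wide; open, the fingers measure 130 mm over their backs; the gripper's body (75 mm by 190 mm) begins 47 mm behind the grasp point.
Start: joints at [-1.448, 0.342, 1.524, -0, 1.275, -0.146], TCP at [0.139, -0.506, 0.227] pointing down, gripper open.
Joint ranges: [-2.53, 2.53], [-0.77, 2.02], [0.04, 2.7], [-1, 4.14], [0.28, 2.66], [-3.11, 3.11]. Speed limits (rad/s): [2.57, 2.57, 3.14, 3.14, 3.14, 3.14].

INTERFACE

Orientations are given as [roll, pitch, yaw] about the fixed x, y, z axes, in that order (R = Rz(yaw) Ry(pitch) Rx(roll)).
In Python, from cell import robot gives the robot as it stands.
- The arm moves only by the tool move_arm, never from a script. Its argument "deltas" is a list of rows, each an object with "dp": the shift along the tool's x, y, z in m, a list of three; "turn": the turn, a rotation vector about the tool's x, y, z in degrees, a list of three. A call has 1 to 10 rows; each row is the pose to reach, as a shift and turn from the pose commanded when the call began, along the tool's axes at that moment; what a row does not reach only later rows make up. A row lasts 1/10 s, in which the tool goes at most 50 mm and 8.59 degrees, less where a joint would pass 70% of its speed; a pose out of reach is approached as far as the arm can. A call with a gripper value outside its range is refused whole. "hand" is the finger opening in m, from 0 to 0.0918, set as the call begins (left out, the last holds). The fingers move at their own pace and stop on an object; "squeeze" is the grip in N (left out, the last holds). Time passes only in rows, so rows that repeat a pose let the fingers close. It gives the time, the measured TCP pose, the force and the opening at its end, in the units of the state.
- robot.observe(): the state, without advancing time (a new reading comes with each control period).
- robot.read_camera(name): name is "scene" or "top"; returns (picture, depth): 420x560x3 uint8, red, green, blue; 420x560 float32, m along the optical axis (not along the pixel's ray), 0 where there is no reading.
- robot.camera_info(name): a dict with "fx", "fy", "cx", "cy" (pixels), "R" (3x3) and "t" (3): a world point X has camera coordinates R X + t. Camera axes: x right, y down, z forward; pixel columns grow to the right and rows downward; lengths in m; the calibration is good to about 2 mm. A picture is of the moment at which its call begins. camera_info takes no time and is no camera call.
- robot.hand_in(): hands the job in, once; it reports no verdict.
The state is a dict: "time": time; "qpos": joint angles; "qvel": joint speeds; "joint_efforts": joint torques, N m; "tool_pos": TCP position; "tool_rot": TCP orientation; "contact_force": force on the tool from outside, world axes, zero at the start; "torque": the same for the moment, N m; "opening": finger opening in m.
Only numpy, scipy, OpenCV 4.12 (cv2) and the standard library are available. Lean on these libraries where they do the work, as an engineer would, in place of code of your own. Each camera call takes 0.05 s, during which the arm holds its last target.

TASK

Open the steeping bin's lid and put every round pressed-tea cake lying on the counter into the tipping pan of the scale; with the whole batch in the level pan, raise the pan by its handle to about 65 degrees (never past 80) and keep it there for a second or two, so that all the cakes are in the bin together. Then bring the pan all the way back down level and close the bin's lid fully, without letting it slam. Leave the square tea bricks and the other things on the counter where they are.

Things in the scene. Friction and masses are not known exactly. Their poses are not given: they have to be found in the camera images.
- tipper: Fixed station: white scale box (190 x 150 x 70 mm) with a tipping pan and, beside it, the steeping bin. Origin on the counter below the middle of the pan's hinge axis; x along that axis, pan on -y, bin on +y, z up. Bin: open-topped aluminium box, outside 176 (x) x 140 (y) x 110 mm high, walls 4 mm, centre x 0, y +76 mm. Two yokes at x +-92 mm, 120 mm high. Place and yaw vary.
- pan_hinge (a point): Middle of the pan's hinge axis, 105 mm above the counter; the axis is the tipper's x axis.
- pan (a joint): Tilt of the pan, rad: 0 = level (its lower stop), grows as the handle is raised and the pan tips towards the bin; stop at 1.57; 65 degrees = 1.134. A stiff hinge: stays where it is left, takes 2 to 6 N at the handle.
- pan_floor (a point): Centre of the pan floor's upper face, turning with the pan; level: x 0, y -77.5, z 145 mm in the tipper's frame, axes as the tipper's. Inside 152 (x) x 155 mm (y), walls 30 mm high on three sides; the side towards the bin is an open lip, straight above the hinge when level. Three rows of two cakes fit. Cakes slide out from about 35 degrees.
- pan_handle (a point): Middle of the pan's handle: round black bar 12 mm thick along the tipper's x, 72 mm free between its arms, 42 mm behind the pan's back wall. Level: 200 mm from the hinge axis towards the tipper's -y and 52 mm above it (157 mm above the counter). Turns about pan_hinge; it may turn between the fingers, so the gripper can keep pointing down.
- bin_floor (a point): Centre of the upper face of the bin's floor, 4 mm above the counter; axes as the tipper's.
- lid_hinge (a point): Middle of the lid's hinge axis, on the bin's rim at +x: x +88, y +76, z 111 mm in the tipper's frame; the axis is the tipper's y axis.
- lid (a joint): Opening angle of the bin's lid, rad: 0 = shut (stop), grows as the handle side is raised, stop at 1.75. Starts shut or ajar. A stiff hinge: stays where it is left, takes 2 to 5 N at the handle. From 1.4 rad it is out of the way of the falling cakes.
- lid_handle (a point): Middle of the lid's handle: round black bar 12 mm thick along the tipper's y, 72 mm free between its arms, 42 mm in front of the bin's -x wall, 218 mm from lid_hinge; shut, on its -x side and 3 mm above the hinge's height (114 mm above the counter). It may turn between the fingers.
- cake0: A round pressed-tea cake, dark brown disc, 38 mm across, 24 mm high, about 30 g, lying flat on the counter; origin at the centre of its underside, z its axis. Three to five cakes are there (None: this one is absent); all of them are to be tipped.
- cake1: A round pressed-tea cake, dark brown disc, 38 mm across, 24 mm high, about 30 g, lying flat on the counter; origin at the centre of its underside, z its axis. Three to five cakes are there (None: this one is absent); all of them are to be tipped.
- cake2: A round pressed-tea cake, dark brown disc, 38 mm across, 24 mm high, about 30 g, lying flat on the counter; origin at the centre of its underside, z its axis. Three to five cakes are there (None: this one is absent); all of them are to be tipped.
- cake3: A round pressed-tea cake, dark brown disc, 38 mm across, 24 mm high, about 30 g, lying flat on the counter; origin at the centre of its underside, z its axis. Three to five cakes are there (None: this one is absent); all of them are to be tipped.
- cake4: A round pressed-tea cake, dark brown disc, 38 mm across, 24 mm high, about 30 g, lying flat on the counter; origin at the centre of its underside, z its axis. Three to five cakes are there (None: this one is absent); all of them are to be tipped.
- brick0: A square pressed-tea brick, 46 x 46 x 18 mm, of the same dark tea, among the cakes; origin at the centre of its underside. Not part of the batch: leave it alone.
- brick1: A square pressed-tea brick, 46 x 46 x 18 mm, of the same dark tea, among the cakes; origin at the centre of its underside. Not part of the batch: leave it alone.
- milk: White bottle, 64 mm across, 170 mm high, origin under its centre. Bystander.
- beaker: Clear measuring mug, 72 mm across, 100 mm high, origin under its centre. Bystander.
- spoon: Steel spoon, 170 mm long, lying on the counter. Bystander.
- tin: Steel jar, 80 mm across, 100 mm high, origin under its centre. Bystander.
- bowl: White bowl, 120 mm across, 50 mm high, origin under its centre. Bystander.
Not all that is in view belongs to the job. Leave any pink look-alike of the cake1 alone. Leave any turquoise look-alike of the cake3 alone.

How it is judged:
By the outcome, as a careful person would: the job done as asked, in the order asked, and still so for the second after the job is handed in, with the robot touching nothing.
Of cake0, cake1, cake2, cake3, cake4 only 3 to 5 are there at a start; the rules pass over those that are not, and their reading is None.
At some moment in a run one of cake0, cake1, cake2, cake3, cake4 may be knocked a few centimetres aside while the robot is not near it.
Once in a run the grip may slacken for a moment while it holds something.
It also fails if it takes over 210 s, if anything falls off the work surface, if the arm or the gripper's body presses on something with over 40 N, if the wrist force passes 120 N, or if a joint passes its speed limit or range.

## Working session

There is one attempt and no reset: what is moved stays moved. The work goes in short steps, Python scripts to look and compute and a tool call to move; the robot and the scene stay as the last step left them, time stands still between calls to the robot, and variables do not carry over. Pictures are saved under pics/ and viewed, and the job is handed in when it is done.

Besides the shell and the picture viewer there is one more tool, called after "Request:" as name(argument=value, ...) on one line, values as JSON. move_arm: Moves the arm, as the interface text tells. Its arguments: {"type":"object","properties":{"deltas":{"type":"array"},"hand":{"type":"number"},"squeeze":{"type":"number"}},"required":["deltas"]}

```bash
ls; mkdir -p pics; python3 - <<'E'
from cell import robot
import cv2,numpy as np
print(robot.observe())
for n in("scene","top"):
    im,d=robot.read_camera(n); cv2.imwrite(f"pics/{n}0.png",im[:,:,::-1]); np.save(f"pics/{n}0.npy",d)
    print(n,robot.camera_info(n))
E
```

```text
pics
{'time': 0.0, 'qpos': array([-1.44798559e+00,  3.42729635e-01,  1.52502108e+00, -2.08947966e-05,
        1.27538929e+00, -1.45983813e-01]), 'qvel': array([ 0.00061993, -0.00015578, -0.00014199,  0.00066519,  0.00032704,
        0.00024829]), 'joint_efforts': array([ 3.33624957e-03, -4.31235230e+01, -2.44218636e+01,  7.20926025e-02,
        5.60331834e-02, -1.41792975e-04]), 'tool_pos': array([ 0.13939698, -0.50573299,  0.22603996]), 'tool_rot': array([3.00852066, 1.56924884, 1.70652498]), 'contact_force': array([0.1795512 , 0.39123132, 0.2959723 ]), 'torque': array([0.00709064, 0.03658652, 0.0089021 ]), 'opening': 0.09141772673943611}
scene {'fx': 518.8554983393287, 'fy': 518.8554983393287, 'cx': 273.6051653941003, 'cy': 201.0049861754034, 'R': array([[ 0.43692672,  0.89949174, -0.00310534],
       [ 0.64000174, -0.31330199, -0.70159792],
       [-0.63205444,  0.30455946, -0.71256629]]), 't': array([-0.27702292, -0.27810612,  1.75455784])}
top {'fx': 508.23053746798587, 'fy': 508.23053746798587, 'cx': 275.2212084251064, 'cy': 215.03352816249046, 'R': array([[ 0.02716382, -0.99960374,  0.0073815 ],
       [-0.9800433 , -0.02808545, -0.19679008],
       [ 0.19691942, -0.00188862, -0.98041786]]), 't': array([0.00466594, 0.61017787, 1.59511627])}
```

View pics/scene0.png

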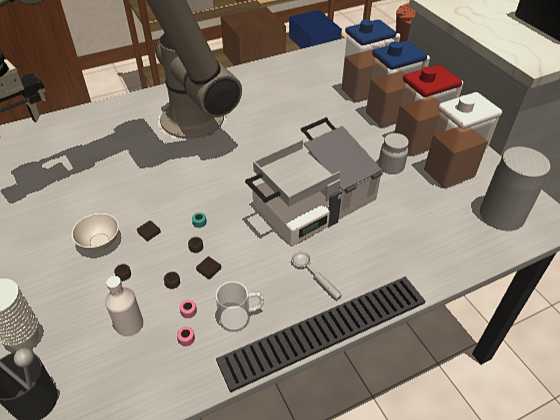

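View pics/top0.png

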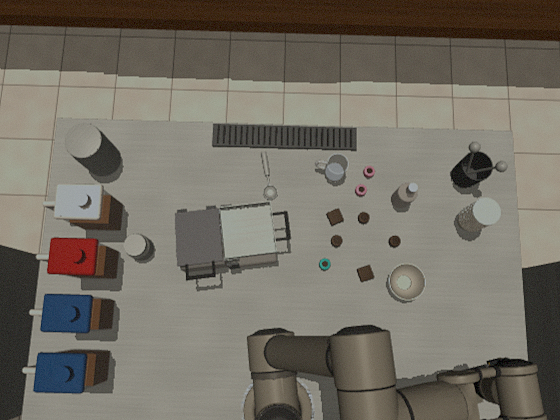

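```bash
cat > h.py <<'E'
from cell import robot
import cv2,numpy as np
from scipy.spatial.transform import Rotation as Ro
def crop(im,x0,y0,x1,y1,s,fn):
    cv2.imwrite(fn,cv2.resize(im[y0:y1,x0:x1,::-1],None,fx=s,fy=s,interpolation=cv2.INTER_CUBIC))
def cloud(n,d):
    c=robot.camera_info(n); v,u=np.mgrid[:d.shape[0],:d.shape[1]]
    p=np.stack([(u-c['cx'])/c['fx']*d,(v-c['cy'])/c['fy']*d,d],-1)
    return (p-c['t'])@c['R']
def onplane(n,u,v,z):
    c=robot.camera_info(n); r=np.array([(u-c['cx'])/c['fx'],(v-c['cy'])/c['fy'],1])@c['R']; o=-c['t']@c['R']
    return o+r*(z-o[2])/r[2]
def proj(n,P):
    c=robot.camera_info(n); q=np.asarray(P)@c['R'].T+c['t']; return q[...,:2]/q[...,2:]*c['fx']+[c['cx'],c['cy']]
E
python3 - <<'E'
from h import *
im=cv2.imread('pics/top0.png')[:,:,::-1]; crop(im,160,180,310,300,5,'pics/t0a.png'); crop(im,310,150,430,300,4,'pics/t0b.png')
im=cv2.imread('pics/scene0.png')[:,:,::-1]; crop(im,240,110,390,250,5,'pics/s0a.png')
E
```

```text
(no output)
```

View pics/t0a.png

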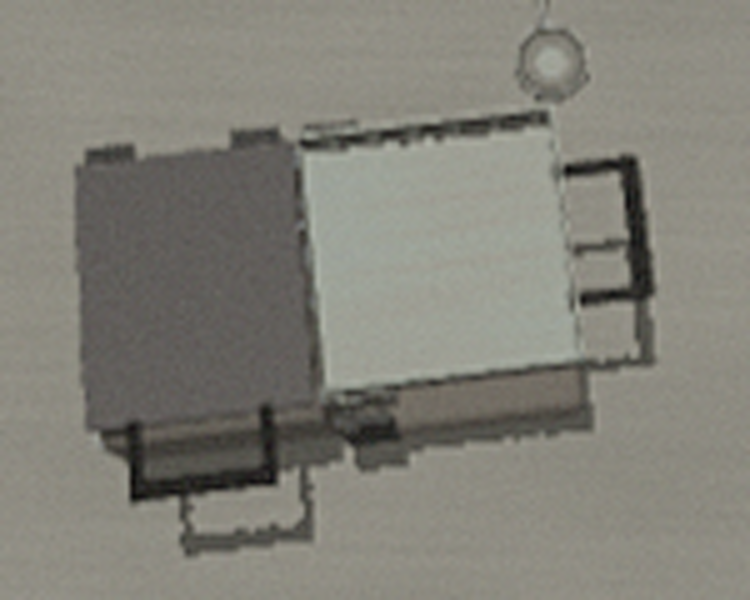

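View pics/t0b.png

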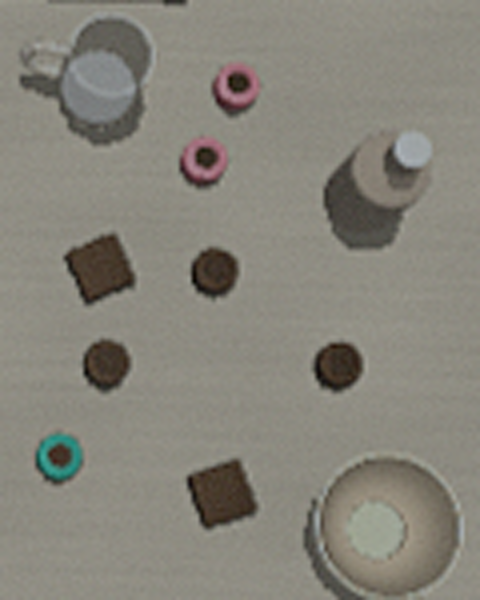

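View pics/s0a.png

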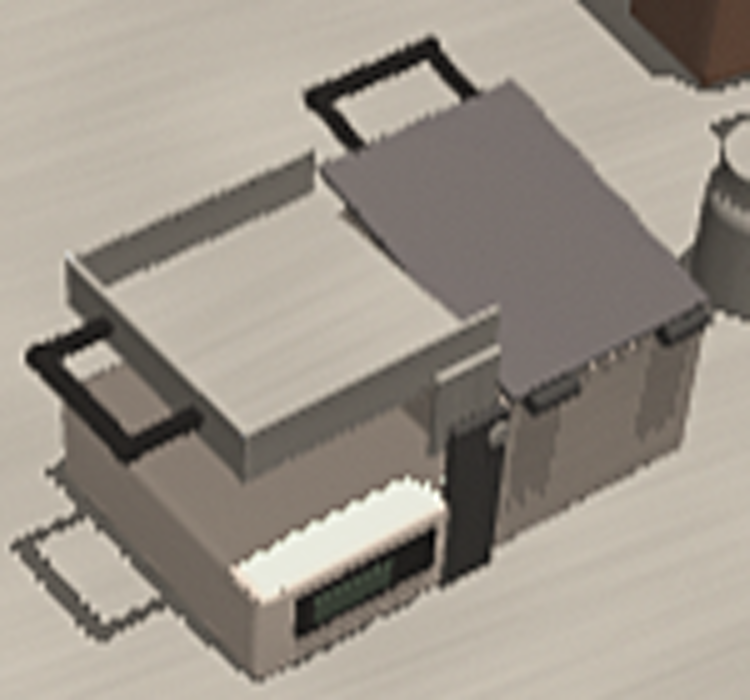

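```bash
python3 - <<'E'
from h import *
for n in ("top","scene"):
    d=np.load(f'pics/{n}0.npy'); P=cloud(n,d)
    m=(P[...,0]>.25)&(P[...,0]<.75)&(P[...,1]>-.1)&(P[...,1]<.35)
    f=m&(abs(P[...,2]-.145)<.006); q=P[f]
    r=cv2.minAreaRect((q[:,:2]*1000).astype(np.float32)); print(n,'pan',r,np.median(q[:,2]),len(q))
    # counter height
    print('counter',np.median(P[(P[...,0]>.3)&(P[...,0]<.7)&(P[...,1]>-.35)&(P[...,1]<-.05)][:,2]))
    im=cv2.imread(f'pics/{n}0.png')
    # lid: grey colour mask
    lid=m&(P[...,2]>.105)&(P[...,2]<.2)&(P[...,1]>.13)
    q=P[lid]; print('lidish z',np.percentile(q[:,2],[1,10,50,90,99]),q.min(0),q.max(0))
    A=np.c_[q[:,:2],np.ones(len(q))]
    w=np.ones(len(q),bool)
    for _ in range(6):
        c=np.linalg.lstsq(A[w],q[w,2],rcond=None)[0]; w=abs(A@c-q[:,2])<.004
    print(c,w.sum(),len(w)); r=cv2.minAreaRect((q[w][:,:2]*1000).astype(np.float32)); print('lid',r)
for u,v in((336,241),(363,218),(394,241)): print(onplane('top',u,v,.024))
E
```

```text
top pan ((528.621826171875, 166.30490112304688), (161.01124572753906, 322.60675048828125), 9.416170120239258) 0.1453093843997829 2937
counter 0.0007017132473748038
lidish z [0.10792842 0.11969456 0.14249843 0.1563912  0.17308146] [0.38430777 0.13001725 0.10502463] [0.62754879 0.33724744 0.18193638]
[-0.20813192 -0.05659369  0.26035082] 2104 3767
lid ((506.9478759765625, 223.36798095703125), (228.17262268066406, 202.4277801513672), 8.242426872253418)
scene pan ((535.4417114257812, 178.58045959472656), (166.63580322265625, 306.3160705566406), 8.514260292053223) 0.14549407125721492 2769
counter 0.0004209837286405474
lidish z [0.10884997 0.11909404 0.14301733 0.15835623 0.17370447] [0.38471171 0.1300449  0.10503796] [0.63419883 0.34088626 0.17973225]
[-0.22228362 -0.05607915  0.2685678 ] 2712 4043
lid ((510.3051452636719, 227.28213500976562), (233.04750061035156, 202.28199768066406), 8.259161949157715)
[ 0.53553283 -0.1812785   0.024     ]
[ 0.61546526 -0.27100255  0.024     ]
[ 0.54095161 -0.37296689  0.024     ]
```

```bash
python3 - <<'E'
from h import *
Q=[];C=[];B=[]
for n in ("top","scene"):
    d=np.load(f'pics/{n}0.npy'); P=cloud(n,d); im=cv2.imread(f'pics/{n}0.png')
    b=(im.max(2)<60)&(P[...,0]>.35)&(P[...,0]<.75)&(P[...,1]>-.1)&(P[...,1]<.35)
    h=b&(P[...,2]>.145)&(P[...,2]<.17)&(P[...,1]<.08)
    q=P[h];print(n,'panhandle',len(q),np.round(np.c_[q.min(0),q.max(0)],3).tolist())
    h2=b&(P[...,2]>.12)&(P[...,2]<.22)&(P[...,0]<.46)&(P[...,1]>.15)
    q2=P[h2];print(n,'lidhandle',len(q2),np.round(np.c_[q2.min(0),q2.max(0)],3).tolist())
    for yaw in (6,7,8,9,10):
        c,s=np.cos(np.radians(yaw)),np.sin(np.radians(yaw))
        M=np.array([[c,s],[-s,c]])
        a=q[:,:2]@M.T; e=q2[:,:2]@M.T
        sel=(abs(P[...,2]-.145)<.003)&(P[...,0]>.4)&(P[...,0]<.75)&(P[...,1]>.03)&(P[...,1]<.16)
        f=P[sel][:,:2]@M.T
        print(yaw,'bar y pct',np.round(np.percentile(a[:,1],[0,2,10,25,50,98]),4),'x',np.round(np.percentile(a[:,0],[0,2,98,100]),4),'lid bar x',np.round(np.percentile(e[:,0],[0,2,10,25,50]),4),'y',np.round(np.percentile(e[:,1],[0,2,98,100]),4),'floor x',np.round(np.percentile(f[:,0],[.5,2,98,99.5]),4),'y',np.round(np.percentile(f[:,1],[.5,2]),4))
E
```

```text
top panhandle 129 [[0.472, 0.626], [-0.022, 0.079], [0.15, 0.17]]
top lidhandle 161 [[0.387, 0.454], [0.154, 0.301], [0.122, 0.176]]
6 bar y pct [-0.0785 -0.0773 -0.0757 -0.0732 -0.0701 -0.0071] x [0.4725 0.5118 0.6276 0.6286] lid bar x [0.4125 0.414  0.4162 0.4185 0.4231] y [0.1055 0.1178 0.24   0.2547] floor x [0.4678 0.4777 0.6243 0.6268] y [-0.026  -0.0228]
7 bar y pct [-0.0879 -0.0866 -0.0853 -0.083  -0.0795 -0.0181] x [0.4721 0.5106 0.6274 0.6284] lid bar x [0.4161 0.4179 0.4197 0.422  0.4263] y [0.0973 0.1097 0.2322 0.2467] floor x [0.4692 0.4786 0.6244 0.6269] y [-0.0363 -0.0331]
8 bar y pct [-0.0973 -0.096  -0.0948 -0.0925 -0.0894 -0.029 ] x [0.4716 0.5093 0.6269 0.628 ] lid bar x [0.4196 0.4214 0.4229 0.4254 0.4297] y [0.0891 0.1016 0.2246 0.2387] floor x [0.4707 0.4793 0.6249 0.627 ] y [-0.0462 -0.0431]
9 bar y pct [-0.1067 -0.1056 -0.1043 -0.1021 -0.0988 -0.04  ] x [0.4709 0.5078 0.6265 0.6273] lid bar x [0.4229 0.4245 0.426  0.4285 0.4326] y [0.0809 0.0934 0.217  0.2305] floor x [0.4714 0.4799 0.6253 0.6269] y [-0.0565 -0.0535]
10 bar y pct [-0.1161 -0.1154 -0.1138 -0.11
[... 782 characters left out ...]
.0189]
8 bar y pct [-0.0977 -0.0964 -0.095  -0.0928 -0.0872 -0.048 ] x [0.495  0.5097 0.5985 0.5999] lid bar x [0.4226 0.4252 0.4271 0.4292 0.4324] y [0.1364 0.1396 0.2273 0.2287] floor x [0.4738 0.4761 0.631  0.6332] y [-0.0478 -0.028 ]
9 bar y pct [-0.1074 -0.1061 -0.1048 -0.1024 -0.0967 -0.0579] x [0.4941 0.5082 0.5974 0.5987] lid bar x [0.4252 0.4282 0.4302 0.4323 0.4356] y [0.1288 0.1318 0.2196 0.2212] floor x [0.4743 0.4764 0.6313 0.6332] y [-0.0584 -0.0379]
10 bar y pct [-0.1171 -0.1161 -0.1148 -0.1117 -0.1067 -0.0681] x [0.493  0.5067 0.5961 0.5975] lid bar x [0.4276 0.4308 0.4331 0.4352 0.4384] y [0.1213 0.1237 0.212  0.2136] floor x [0.4744 0.4767 0.6313 0.6331] y [-0.069  -0.0484]
```

```bash
cat >> h.py <<'E'
def model(px,py,yaw,lid,pan=0):
    c,s=np.cos(yaw),np.sin(yaw); R=np.array([[c,-s,0],[s,c,0],[0,0,1]])
    W=lambda p:np.asarray(p)@R.T+[px,py,0]
    segs=[]
    # pan
    def pt(p):
        p=np.array(p,float)-[0,0,.105]; cc,ss=np.cos(-pan),np.sin(-pan)
        return np.stack([p[...,0],cc*p[...,1]-ss*p[...,2],ss*p[...,1]+cc*p[...,2]],-1)+[0,0,.105]
    f=[[-.076,0,.145],[.076,0,.145],[.076,-.155,.145],[-.076,-.155,.145]]
    segs.append(W(pt(f+f[:1])))
    t=[[-.076,0,.175],[-.076,-.155,.175],[.076,-.155,.175],[.076,0,.175]]; segs.append(W(pt(t)))
    segs.append(W(pt([[-.036,-.158,.157],[-.036,-.2,.157],[.036,-.2,.157],[.036,-.158,.157]])))
    def lt(p):
        p=np.array(p,float)-[.088,.076,.111]; cc,ss=np.cos(lid),np.sin(lid)
        # x negative rises
        return np.stack([cc*p[...,0]+ss*p[...,2],p[...,1],-ss*p[...,0]+cc*p[...,2]],-1)+[.088,.076,.111]
    l=[[-.088,.006,.114],[.088,.006,.114],[.088,.146,.114],[-.088,.146,.114]]; segs.append(W(lt(l+l[:1])))
    segs.append(W(lt([[-.088,.04,.114],[-.13,.04,.114],[-.13,.112,.114],[-.088,.112,.114]])))
    b=[[-.088,.006,.11],[.088,.006,.11],[.088,.146,.11],[-.088,.146,.11]]; segs.append(W(np.array(b+b[:1])))
    return segs
def overlay(n,im,pars,box,s,fn):
    x0,y0,x1,y1=box; o=cv2.resize(im[y0:y1,x0:x1,::-1],None,fx=s,fy=s,interpolation=cv2.INTER_CUBIC)
    for i,g in enumerate(model(*pars)):
        uv=((proj(n,g)-[x0,y0]+.5)*s).astype(np.int32)
        cv2.polylines(o,[uv.reshape(-1,1,2)],False,[(0,0,255),(0,255,255),(0,255,0),(255,0,0),(255,255,0),(255,0,255)][i],1)
    cv2.imwrite(fn,o)
E
python3 - <<'E'
from h import *
p=(.5324,.185,np.radians(8.3),np.radians(13))
overlay('top',cv2.imread('pics/top0.png')[:,:,::-1],p,(160,180,310,300),5,'pics/o1.png')
overlay('scene',cv2.imread('pics/scene0.png')[:,:,::-1],p,(240,110,390,250),4,'pics/o2.png')
E
```

```text
(no output)
```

View pics/o1.png

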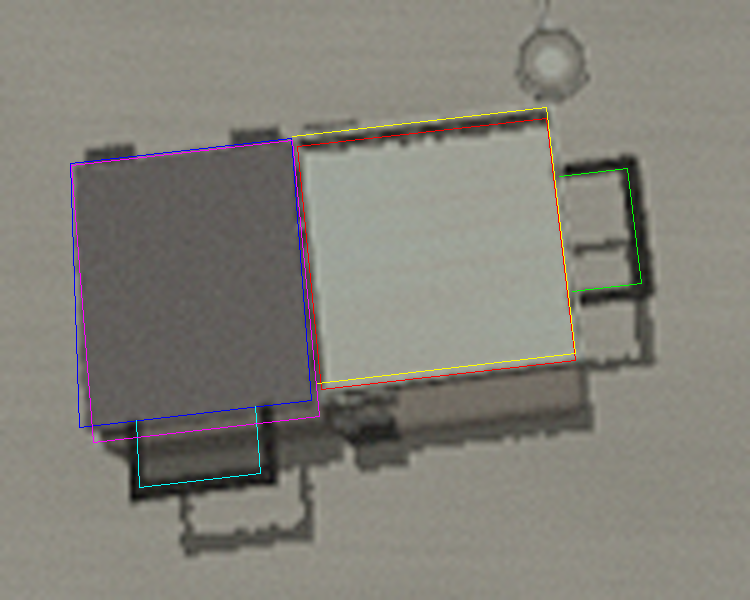

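View pics/o2.png

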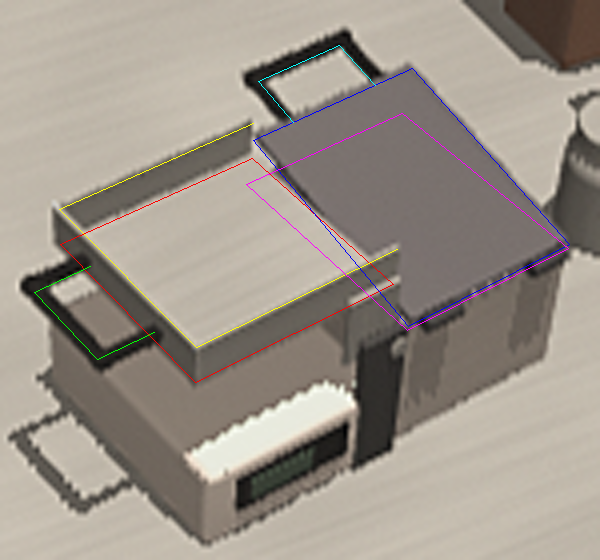

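```bash
cat >> h.py <<'E'
TP=np.array([.531,.1835]); YAW=np.radians(8.3)
def tip(x,y,z=0):
    c,s=np.cos(YAW),np.sin(YAW); return np.array([TP[0]+c*x-s*y,TP[1]+s*x+c*y,z])
def pan_bar(deg):
    a=np.radians(14.57+deg); return tip(0,-.2067*np.cos(a),.105+.2067*np.sin(a))
def lid_bar(deg):
    a=np.radians(deg+.8); return tip(.088-.218*np.cos(a),.076,.111+.218*np.sin(a))
G=robot.tcp_to_grasp
def state():
    o=robot.observe(); R=Ro.from_euler('xyz',o['tool_rot']).as_matrix(); return o,R,o['tool_pos']
def jaw(R): return np.degrees(np.arctan2(R[1,2],R[0,2]))
def plan(pts,a=None,tg=G):
    """pts: list of world grasp positions (tg behind TCP); a: jaw angle deg"""
    o,R,t=state(); 
    j=jaw(R); a=j if a is None else a
    a=(a-j+90)%180-90+j
    ar=np.radians(a); x=np.array([0,0,-1.]); z=np.array([np.cos(ar),np.sin(ar),0]); Rt=np.stack([x,np.cross(z,x),z],1)
    rv=np.degrees(Ro.from_matrix(R.T@Rt).as_rotvec())
    print('t',round(o['time'],2),'jaw now',round(j,1),'->',round(a,1),'turn',np.round(rv,2).tolist(),'q1,q6',np.round(o['qpos'][[0,5]],2),'open',round(o['opening'],4),'grasp now',np.round(t-G*np.array([0,0,-1]),4))
    for p in pts:
        T=np.asarray(p)+tg*x
        print(np.round(R.T@(T-t),4).tolist())
E
python3 - <<'E'
from h import *
print(G,lid_bar(13),pan_bar(0))
b=lid_bar(13); plan([b+[0,0,.15],b],np.degrees(YAW))
E
```

```text
0.0188 [0.39761739 0.24084605 0.16300029] [ 0.55987885 -0.01445734  0.156998  ]
t 0.1 jaw now -74.6 -> 8.3 turn [-82.89, -0.06, -0.07] q1,q6 [-1.45 -0.15] open 0.0915 grasp now [ 0.1394 -0.5058  0.2449]
[-0.0671, 0.4473, -0.6513]
[0.0829, 0.4473, -0.6511]
```

```bash
python3 - <<'E'
from h import *
b=lid_bar(13); plan([[.42,-.35,.3],[.5,-.1,.3],b+[0,0,.15]],np.degrees(YAW))
E
```

```text
t 0.1 jaw now -74.6 -> 8.3 turn [-82.89, -0.06, -0.07] q1,q6 [-1.45 -0.15] open 0.0915 grasp now [ 0.1394 -0.5058  0.2449]
[-0.0549, 0.3119, -0.0757]
[-0.0546, 0.4554, -0.2955]
[-0.0671, 0.4473, -0.6513]
```

Request:
move_arm(deltas=[{"dp": [-0.055,0.1,-0.02],"turn": [-8,0,0]},{"dp": [-0.055,0.2,-0.05],"turn": [-20,0,0]},{"dp": [-0.055,0.312,-0.076],"turn": [-30,0,0]},{"dp": [-0.055,0.312,-0.076],"turn": [-40,0,0]},{"dp": [-0.055,0.312,-0.076],"turn": [-45,0,0]},{"dp": [-0.055,0.35,-0.13],"turn": [-50,0,0]},{"dp": [-0.055,0.38,-0.18],"turn": [-55,0,0]},{"dp": [-0.055,0.42,-0.24],"turn": [-60,0,0]},{"dp": [-0.055,0.455,-0.295],"turn": [-65,0,0]},{"dp": [-0.055,0.455,-0.295],"turn": [-65,0,0]}], hand=0.03)

```text
time: 1.1
tool_pos: [0.471, -0.1693, 0.2805]
tool_rot: [2.984, 1.57, 2.819]
contact_force: [0.2, -1.0, -1.1]
opening: 0.0303
```

```bash
python3 - <<'E'
from h import *
b=lid_bar(13); plan([b+[0,0,.1]],np.degrees(YAW))
E
```

```text
t 1.1 jaw now -9.5 -> 8.3 turn [-17.76, -0.04, -0.01] q1,q6 [-0.5  -0.33] open 0.0303 grasp now [ 0.471  -0.1693  0.2993]
[0.0364, 0.3925, -0.1398]
```

Request:
move_arm(deltas=[{"dp": [0,0,0],"turn": [0,0,0]},{"dp": [0,0,0],"turn": [0,0,0]}])

```text
time: 1.3
tool_pos: [0.4708, -0.1705, 0.2806]
tool_rot: [-2.586, 1.57, -2.751]
contact_force: [-0.3, -0.8, 0.1]
opening: 0.03
```

```bash
python3 - <<'E'
from h import *
b=lid_bar(13); plan([b+[0,0,.1]],np.degrees(YAW))
E
```

```text
t 1.3 jaw now -9.4 -> 8.3 turn [-17.73, -0.04, 0.02] q1,q6 [-0.5  -0.34] open 0.03 grasp now [ 0.4708 -0.1705  0.2994]
[0.0363, 0.3938, -0.1396]
```

Request:
move_arm(deltas=[{"dp": [0.0,0.394,-0.14],"turn": [-18,0,0]},{"dp": [0.0,0.394,-0.14],"turn": [-17.7,0,0]},{"dp": [0.0,0.394,-0.14],"turn": [-17.7,0,0]},{"dp": [0.0,0.394,-0.14],"turn": [-17.7,0,0]},{"dp": [0.0,0.394,-0.14],"turn": [-17.7,0,0]},{"dp": [0.0,0.394,-0.14],"turn": [-17.7,0,0]},{"dp": [0.0,0.394,-0.14],"turn": [-17.7,0,0]},{"dp": [0.0,0.394,-0.14],"turn": [-17.7,0,0]},{"dp": [0.02,0.394,-0.14],"turn": [-17.7,0,0]},{"dp": [0.036,0.394,-0.14],"turn": [-17.7,0,0]}])

```text
time: 2.3
tool_pos: [0.3984, 0.2414, 0.2439]
tool_rot: [0.511, 1.571, 0.654]
contact_force: [-0.3, -0.2, -0.4]
opening: 0.03
```

```bash
python3 - <<'E'
from h import *
for n in("scene","top"):
    im,d=robot.read_camera(n); cv2.imwrite(f"pics/{n}1.png",im[:,:,::-1]);np.save(f"pics/{n}1.npy",d)
b=lid_bar(13); plan([b+[0,0,.1],b],np.degrees(YAW))
E
```

```text
t 2.4 jaw now 8.0 -> 8.3 turn [-0.25, -0.26, 0.1] q1,q6 [0.38 0.24] open 0.0302 grasp now [0.3978 0.2392 0.2614]
[-0.0016, 0.0017, 0.0001]
[0.0984, 0.0018, 0.0006]
```

View pics/scene1.png

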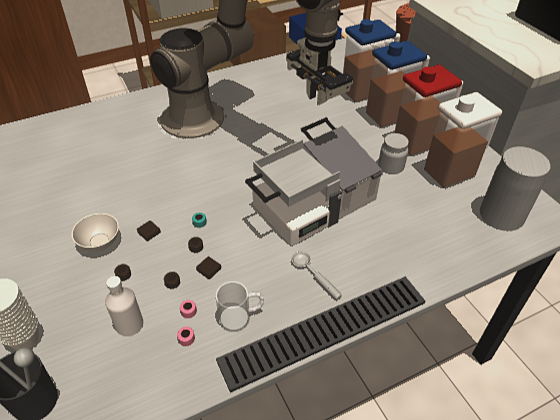

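View pics/top1.png

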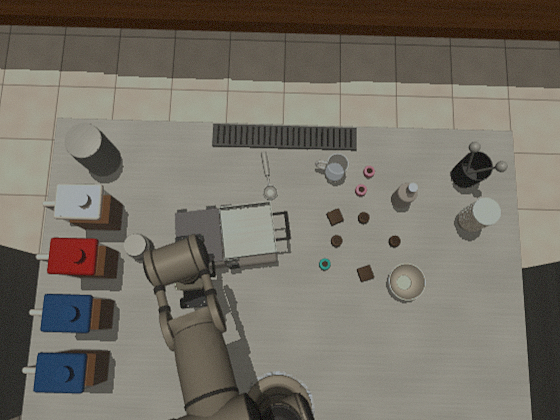

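```bash
python3 - <<'E'
from h import *
im=cv2.imread('pics/scene1.png')[:,:,::-1]
d=np.load('pics/scene1.npy')
o=im.copy()
for P in (state()[2],lid_bar(13)):
    u,v=proj('scene',P); print(u,v); cv2.circle(o,(int(round(u)),int(round(v))),1,(255,0,0),-1)
crop(o,260,40,390,170,5,'pics/s1a.png')
E
```

```text
314.7077745447802 101.63469386014295
313.69392581298223 125.17268724875686
```

View pics/s1a.png

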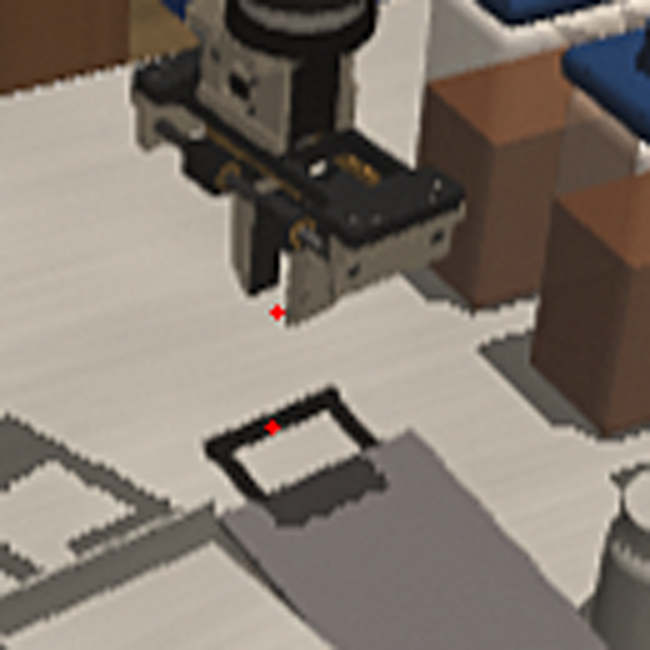

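Request:
move_arm(deltas=[{"dp": [0.03,0.002,0],"turn": [0,0,0]},{"dp": [0.05,0.002,0],"turn": [0,0,0]},{"dp": [0.07,0.002,0],"turn": [0,0,0]},{"dp": [0.085,0.002,0],"turn": [0,0,0]},{"dp": [0.096,0.002,0],"turn": [0,0,0]},{"dp": [0.096,0.002,0],"turn": [0,0,0]}])

```text
time: 3.0
tool_pos: [0.3982, 0.2412, 0.1481]
tool_rot: [-2.761, 1.569, -2.622]
contact_force: [0.1, 0.0, -0.2]
opening: 0.0301
```

Request:
move_arm(deltas=[{"dp": [0,0,0]},{"dp": [0,0,0]},{"dp": [0,0,0]},{"dp": [0,0,0]}], hand=0.0, squeeze=20)

```text
invalid input
```

```bash
python3 - <<'E'
from h import *
o,R,t=state();g=t+[0,0,G]; print(o['contact_force'],o['opening'])
# offset from model bar
off=g-lid_bar(13); print(off)
plan([lid_bar(a)+off*[1,1,0]+[0,0,off[2]] for a in (18,23,28,33,38,43,48,53,58,63,68,73,78,83,87)])
E
```

```text
[ 0.09956678  0.04932027 -0.23653443] 0.030126276732434766
[0.0006153  0.00035263 0.00388031]
t 3.0 jaw now 8.0 -> 8.0 turn [0.0, -0.11, 0.04] q1,q6 [0.38 0.24] open 0.0301 grasp now [0.3982 0.2412 0.1669]
[-0.0183, 0.0, 0.0053]
[-0.036, 0.0, 0.0122]
[-0.0531, 0.0001, 0.0206]
[-0.0693, 0.0001, 0.0304]
[-0.0847, 0.0002, 0.0417]
[-0.099, 0.0002, 0.0542]
[-0.1122, 0.0003, 0.0679]
[-0.1241, 0.0004, 0.0827]
[-0.1347, 0.0004, 0.0985]
[-0.1438, 0.0005, 0.1152]
[-0.1515, 0.0006, 0.1326]
[-0.1576, 0.0007, 0.1506]
[-0.1622, 0.0008, 0.1691]
[-0.1651, 0.0009, 0.1879]
[-0.1662, 0.001, 0.203]
```

Turn must be given in every row.

Request:
move_arm(deltas=[{"dp": [0,0,0],"turn": [0,0,0]},{"dp": [0,0,0],"turn": [0,0,0]},{"dp": [0,0,0],"turn": [0,0,0]},{"dp": [0,0,0],"turn": [0,0,0]}], hand=0.0, squeeze=20)

```text
time: 3.4
tool_pos: [0.3968, 0.2422, 0.149]
tool_rot: [-2.959, 1.568, -2.817]
contact_force: [-5.8, -1.1, 2.5]
opening: 0.0113
```

Request:
move_arm(deltas=[{"dp": [-0.009,0,0.002],"turn": [0,0,0]},{"dp": [-0.0183,0,0.0053],"turn": [0,0,0]},{"dp": [-0.027,0,0.0085],"turn": [0,0,0]},{"dp": [-0.036,0,0.0122],"turn": [0,0,0]},{"dp": [-0.0445,0,0.0162],"turn": [0,0,0]},{"dp": [-0.0531,0,0.0206],"turn": [0,0,0]},{"dp": [-0.0693,0,0.0304],"turn": [0,0,0]},{"dp": [-0.0847,0,0.0417],"turn": [0,0,0]},{"dp": [-0.099,0,0.0542],"turn": [0,0,0]},{"dp": [-0.099,0,0.0542],"turn": [0,0,0]}])

```text
time: 4.4
tool_pos: [0.4515, 0.2505, 0.2515]
tool_rot: [1.158, 1.57, 1.3]
contact_force: [-12.7, -2.0, 13.5]
opening: 0.0111
```

```bash
python3 - <<'E'
from h import *
o,R,t=state();g=t+[0,0,G]; print(o['contact_force'],o['opening'],g,lid_bar(43))
plan([lid_bar(a)+[-.001,.001,.004] for a in (48,53,58,63,68,73,78,83,87)])
im,d=robot.read_camera('scene'); crop(im,230,20,400,190,4,'pics/s2.png')
E
```

```text
[-12.66434496  -1.98759965  13.49010259] 0.011105514256363613 [0.45146708 0.25050179 0.27034408] [0.45141152 0.24869376 0.26188721]
t 4.4 jaw now 8.1 -> 8.1 turn [0.0, 0.03, -0.06] q1,q6 [0.36 0.22] open 0.0111 grasp now [0.4515 0.2505 0.2703]
[-0.0087, -0.0006, 0.0126]
[-0.0206, -0.0005, 0.0274]
[-0.0311, -0.0005, 0.0433]
[-0.0402, -0.0004, 0.06]
[-0.0479, -0.0003, 0.0774]
[-0.054, -0.0003, 0.0954]
[-0.0584, -0.0002, 0.1139]
[-0.0613, -0.0002, 0.1327]
[-0.0624, -0.0001, 0.1478]
```

View pics/s2.png

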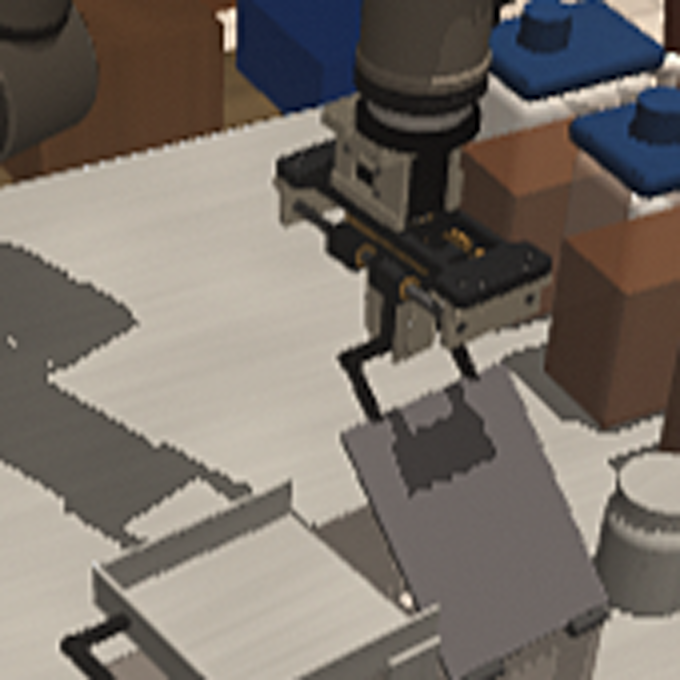

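Request:
move_arm(deltas=[{"dp": [-0.012,0,0.009],"turn": [0,0,0]},{"dp": [-0.024,0,0.024],"turn": [0,0,0]},{"dp": [-0.034,0,0.04],"turn": [0,0,0]},{"dp": [-0.043,0,0.057],"turn": [0,0,0]},{"dp": [-0.043,0,0.057],"turn": [0,0,0]}])

```text
time: 4.95
tool_pos: [0.5101, 0.2592, 0.2949]
tool_rot: [0.359, 1.564, 0.501]
contact_force: [-4.0, 0.5, 12.0]
opening: 0.0113
```

```bash
python3 - <<'E'
from h import *
o,R,t=state();g=t+[0,0,G]; print(o['contact_force'],o['opening'],g-lid_bar(63))
plan([lid_bar(a)+[-.004,.002,.007] for a in (63,68,73,78,83,87)])
E
```

```text
[-4.01878402  0.49538613 11.97818364] 0.011264508320870597 [-0.00178269  0.00168706  0.00707858]
t 4.95 jaw now 8.1 -> 8.1 turn [0.0, 0.36, -0.13] q1,q6 [0.34 0.19] open 0.0113 grasp now [0.5101 0.2592 0.3137]
[0.0001, 0.0006, -0.0022]
[-0.0075, 0.0007, 0.0153]
[-0.0135, 0.0008, 0.0334]
[-0.0178, 0.0008, 0.0519]
[-0.0206, 0.0009, 0.0707]
[-0.0216, 0.001, 0.0859]
```

Request:
move_arm(deltas=[{"dp": [-0.01,0,0.014],"turn": [0,0,0]},{"dp": [-0.016,0,0.032],"turn": [0,0,0]},{"dp": [-0.0205,0,0.05],"turn": [0,0,0]},{"dp": [-0.023,0,0.069],"turn": [0,0,0]},{"dp": [-0.024,0.001,0.085],"turn": [0,0,0]},{"dp": [-0.024,0.001,0.085],"turn": [0,0,0]}])

```text
time: 5.55
tool_pos: [0.5947, 0.2718, 0.3176]
tool_rot: [0.203, 1.564, 0.344]
contact_force: [0.7, 1.9, 3.7]
opening: 0.0108
```

```bash
python3 - <<'E'
from h import *
o,R,t=state();g=t+[0,0,G]; print(o['contact_force'],o['opening'],g,g-lid_bar(87))
im,d=robot.read_camera('scene'); np.save('pics/s3.npy',d); crop(im,230,20,400,190,4,'pics/s3.png')
P=cloud('scene',d); m=(P[...,0]>.5)&(P[...,0]<.75)&(P[...,1]>.18)&(P[...,1]<.32)&(P[...,2]>.13)&(P[...,2]<.26)
q=P[m]; u=(q[:,:2]-TP)@np.array([np.cos(YAW),np.sin(YAW)])
k=abs(u-.09)<.03; print(k.sum(),np.polyfit(q[k,2],u[k],1))
E
```

```text
[0.65165423 1.92111707 3.70616449] 0.01082810355357654 [0.59472062 0.27177071 0.33636007] [-0.00410569  0.00157146  0.00752075]
1481 [-0.05144796  0.09754558]
```

View pics/s3.png

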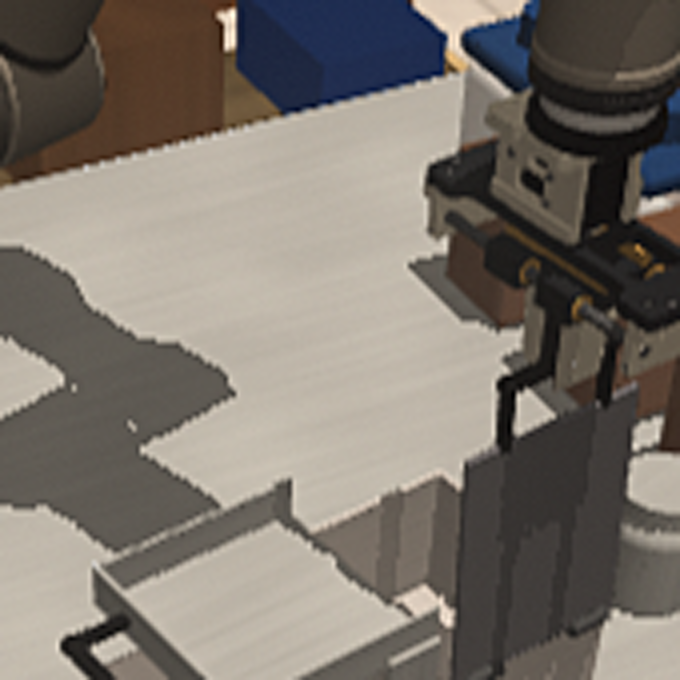

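Request:
move_arm(deltas=[{"dp": [0,0,0],"turn": [0,0,0]},{"dp": [0,0,0],"turn": [0,0,0]},{"dp": [0,0,0],"turn": [0,0,0]},{"dp": [-0.02,0,0],"turn": [0,0,0]},{"dp": [-0.05,0,0],"turn": [0,0,0]},{"dp": [-0.08,0,0],"turn": [0,0,0]},{"dp": [-0.08,0,0],"turn": [0,0,0]}], hand=0.03)

```text
time: 6.3
tool_pos: [0.5928, 0.2712, 0.3996]
tool_rot: [0.149, 1.563, 0.29]
contact_force: [0.6, -0.6, 0.3]
opening: 0.0299
```

```bash
python3 - <<'E'
from h import *
im,d=robot.read_camera('top'); cv2.imwrite('pics/top2.png',im[:,:,::-1]);np.save('pics/top2.npy',d); crop(im,310,150,430,300,4,'pics/t2b.png')
im2,d2=robot.read_camera('scene'); cv2.imwrite('pics/scene2.png',im2[:,:,::-1])
P=cloud('top',d)
for u,v in((336,241),(363,218),(394,241)):
    w=P[v-9:v+10,u-9:u+10].reshape(-1,3); k=(w[:,2]>.017)&(w[:,2]<.035); c=im[v-9:v+10,u-9:u+10].reshape(-1,3)
    k2=c.max(1)<75
    print(onplane('top',u,v,.024), w[k].mean(0),k.sum(),w[k].max(0)-w[k].min(0))
for a in (80,90,98): pass
E
```

```text
[ 0.53553283 -0.1812785   0.024     ] [ 0.53596818 -0.18251655  0.02448165] 94 [0.03459913 0.03614136 0.0174074 ]
[ 0.61546526 -0.27100255  0.024     ] [ 0.61638162 -0.27363038  0.02454288] 98 [0.03662208 0.0368261  0.01554775]
[ 0.54095161 -0.37296689  0.024     ] [ 0.54078365 -0.37535469  0.02494005] 96 [0.03664597 0.03565417 0.01724416]
```

View pics/t2b.png

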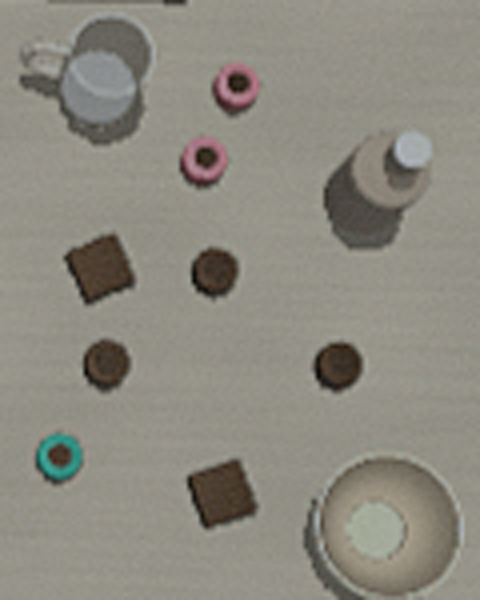

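View pics/scene2.png

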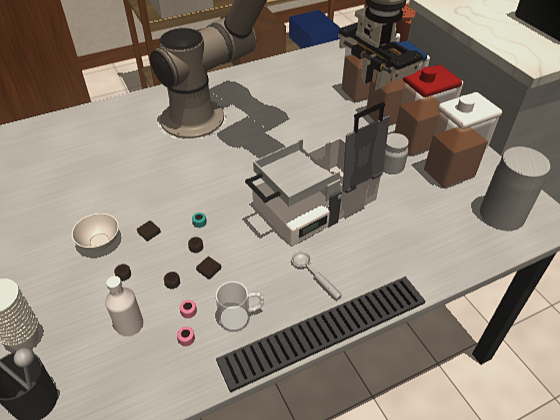

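```bash
python3 - <<'E'
from h import *
d=np.load('pics/top2.npy');P=cloud('top',d)
def cen(x0,y0,x1,y1,zl,zh):
    w=P[y0:y1,x0:x1].reshape(-1,3);k=(w[:,2]>zl)&(w[:,2]<zh);print(np.round([w[k].min(0),w[k].max(0),w[k].mean(0)],3).tolist(),k.sum())
cen(385,175,425,215,.05,.2)   # milk
cen(385,175,425,215,.14,.2)
cen(312,145,352,188,.05,.2)  # mug
cen(380,255,430,305,.02,.2)
print(onplane('top',335,217,.018),onplane('top',365,273,.018),onplane('top',324.5,264,.02))
g=np.array([.536,-.1825]); 
plan([tip(0,-.09,.42),[.55,-.05,.3],[.536,-.1825,.15]],98.3)
E
```

```text
[[0.654, -0.431, 0.051], [0.719, -0.367, 0.178], [0.678, -0.391, 0.118]] 420
[[0.672, -0.413, 0.143], [0.701, -0.385, 0.178], [0.685, -0.397, 0.166]] 91
[[0.74, -0.211, 0.05], [0.814, -0.106, 0.107], [0.778, -0.169, 0.082]] 299
[[0.348, -0.465, 0.02], [0.464, -0.347, 0.058], [0.409, -0.416, 0.037]] 589
[ 0.61739142 -0.17838487  0.018     ] [ 0.43336219 -0.27736614  0.018     ] [ 0.4589256  -0.14433002  0.02      ]
t 6.4 jaw now 8.1 -> -81.7 turn [89.8, 0.04, -0.04] q1,q6 [0.31 0.17] open 0.03 grasp now [0.5922 0.2711 0.4138]
[-0.0063, -0.1681, -0.0726]
[0.1137, -0.3119, -0.0871]
[0.2637, -0.4411, -0.1197]
```

Request:
move_arm(deltas=[{"dp": [0,-0.05,-0.015],"turn": [8,0,0]},{"dp": [0,-0.1,-0.03],"turn": [17,0,0]},{"dp": [0,-0.15,-0.06],"turn": [25,0,0]},{"dp": [0,-0.2,-0.08],"turn": [34,0,0]},{"dp": [0.03,-0.25,-0.087],"turn": [42,0,0]},{"dp": [0.07,-0.3,-0.09],"turn": [50,0,0]},{"dp": [0.11,-0.35,-0.1],"turn": [58,0,0]},{"dp": [0.15,-0.4,-0.11],"turn": [66,0,0]},{"dp": [0.19,-0.441,-0.12],"turn": [74,0,0]},{"dp": [0.22,-0.441,-0.12],"turn": [82,0,0]}], hand=0.055)

```text
time: 7.4
tool_pos: [0.5362, -0.1576, 0.2102]
tool_rot: [-1.055, 1.57, -2.351]
contact_force: [0.8, 0.1, -0.9]
opening: 0.0548
```

Request:
move_arm(deltas=[{"dp": [0,0,0],"turn": [7,0,0]},{"dp": [0,0,0],"turn": [7.8,0,0]}])

```text
time: 7.6
tool_pos: [0.5355, -0.1559, 0.2093]
tool_rot: [-2.127, 1.565, 2.727]
contact_force: [-0.8, -0.3, 0.2]
opening: 0.0546
```

```bash
python3 - <<'E'
from h import *
plan([[.536,-.1825,.08],[.536,-.1825,.023]],98.3)
im,d=robot.read_camera('scene'); crop(im,90,100,270,270,4,'pics/s4.png')
E
```

```text
t 7.6 jaw now -81.9 -> -81.7 turn [-0.2, -0.17, 0.27] q1,q6 [-0.42  1.01] open 0.0546 grasp now [ 0.5355 -0.1559  0.2281]
[0.1481, -0.0026, 0.0268]
[0.2051, -0.0023, 0.027]
```

View pics/s4.png

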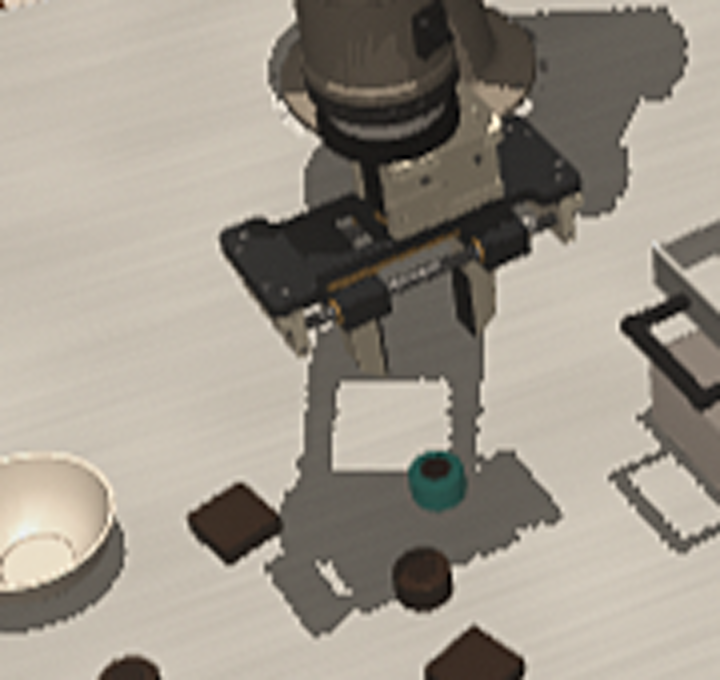

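Request:
move_arm(deltas=[{"dp": [0.04,-0.0025,0.027],"turn": [0,0,0]},{"dp": [0.08,-0.0025,0.027],"turn": [0,0,0]},{"dp": [0.12,-0.0025,0.027],"turn": [0,0,0]},{"dp": [0.155,-0.0025,0.027],"turn": [0,0,0]},{"dp": [0.18,-0.0025,0.027],"turn": [0,0,0]},{"dp": [0.195,-0.0025,0.027],"turn": [0,0,0]},{"dp": [0.205,-0.0025,0.027],"turn": [0,0,0]},{"dp": [0.205,-0.0025,0.027],"turn": [0,0,0]}])

```text
time: 8.45
tool_pos: [0.5385, -0.1819, 0.0064]
tool_rot: [-2.119, 1.57, 2.741]
contact_force: [-0.4, 0.7, 0.2]
opening: 0.0551
```

Request:
move_arm(deltas=[{"dp": [0,0,0],"turn": [0,0,0]},{"dp": [0,0,0],"turn": [0,0,0]},{"dp": [0,0,0],"turn": [0,0,0]},{"dp": [-0.005,0,0],"turn": [0,0,0]},{"dp": [-0.02,0,0],"turn": [0,0,0]},{"dp": [-0.06,0,0],"turn": [0,0,0]},{"dp": [-0.1,0,0],"turn": [0,0,0]},{"dp": [-0.15,0,0],"turn": [0,0,0]},{"dp": [-0.2,0,0],"turn": [0,0,0]},{"dp": [-0.22,0,0],"turn": [0,0,0]}], hand=0.0, squeeze=15)

```text
time: 9.45
tool_pos: [0.5402, -0.1834, 0.2333]
tool_rot: [0.959, 1.562, -0.467]
contact_force: [0.6, -0.7, -0.3]
opening: 0.0375
```

```bash
python3 - <<'E'
from h import *
plan([tip(-.05,-.095,.27),tip(-.05,-.095,.171)],98.3)
E
```

```text
t 9.45 jaw now -81.7 -> -81.7 turn [0.01, 0.3, -0.43] q1,q6 [-0.46  0.96] open 0.0375 grasp now [ 0.5402 -0.1834  0.2521]
[-0.0194, -0.0059, -0.2693]
[0.0796, -0.0067, -0.2698]
```

Request:
move_arm(deltas=[{"dp": [-0.02,-0.001,-0.04],"turn": [0,0,0]},{"dp": [-0.02,-0.002,-0.085],"turn": [0,0,0]},{"dp": [-0.02,-0.003,-0.13],"turn": [0,0,0]},{"dp": [-0.02,-0.004,-0.175],"turn": [0,0,0]},{"dp": [-0.02,-0.005,-0.22],"turn": [0,0,0]},{"dp": [-0.02,-0.006,-0.255],"turn": [0,0,0]},{"dp": [-0.02,-0.006,-0.27],"turn": [0,0,0]},{"dp": [0,-0.006,-0.27],"turn": [0,0,0]},{"dp": [0.03,-0.006,-0.27],"turn": [0,0,0]},{"dp": [0.05,-0.006,-0.27],"turn": [0,0,0]}])

```text
time: 10.45
tool_pos: [0.4934, 0.0831, 0.1759]
tool_rot: [-1.046, 1.57, -2.472]
contact_force: [0.1, -1.4, -0.3]
opening: 0.0376
```

```bash
python3 - <<'E'
from h import *
plan([tip(-.05,-.095,.173)],98.3)
im,d=robot.read_camera('scene'); crop(im,220,60,390,230,4,'pics/s5.png')
E
```

```text
t 10.45 jaw now -81.7 -> -81.7 turn [0.01, 0.03, 0.05] q1,q6 [0.01 1.44] open 0.0376 grasp now [0.4934 0.0831 0.1947]
[0.0217, 0.0018, 0.0011]
```

View pics/s5.png

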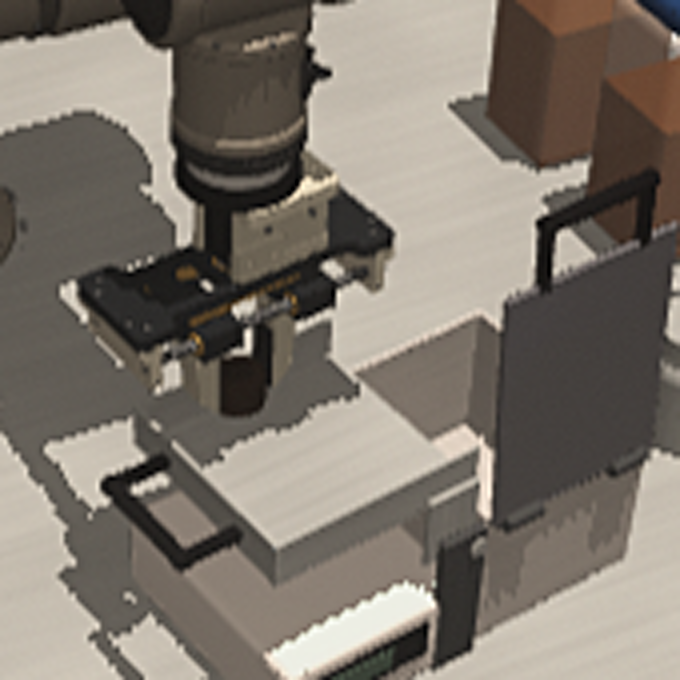

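Request:
move_arm(deltas=[{"dp": [0.01,0.002,0.001],"turn": [0,0,0]},{"dp": [0.018,0.002,0.001],"turn": [0,0,0]},{"dp": [0.022,0.002,0.001],"turn": [0,0,0]},{"dp": [0.022,0.002,0.001],"turn": [0,0,0]}])

```text
time: 10.9
tool_pos: [0.496, 0.0828, 0.155]
tool_rot: [-0.805, 1.571, -2.231]
contact_force: [-0.3, -0.6, -0.3]
opening: 0.0379
```

Request:
move_arm(deltas=[{"dp": [0,0,0],"turn": [0,0,0]},{"dp": [0,0,0],"turn": [0,0,0]},{"dp": [0,0,0],"turn": [0,0,0]},{"dp": [-0.02,0,0],"turn": [0,0,0]},{"dp": [-0.06,0,0],"turn": [0,0,0]},{"dp": [-0.1,0,0],"turn": [0,0,0]},{"dp": [-0.1,0,0],"turn": [0,0,0]}], hand=0.047)

```text
time: 11.6
tool_pos: [0.4986, 0.0831, 0.2607]
tool_rot: [1.429, 1.56, 0.003]
contact_force: [-0.2, -0.2, -0.0]
opening: 0.047
```

```bash
python3 - <<'E'
from h import *
im,d=robot.read_camera('top'); cv2.imwrite('pics/top3.png',im[:,:,::-1]); crop(im,160,150,430,300,2.9,'pics/t3.png')
P=cloud('top',d)
for u,v in((363,218),(394,241)):
    w=P[v-9:v+10,u-9:u+10].reshape(-1,3); k=(w[:,2]>.017)&(w[:,2]<.035); print(w[k].mean(0))
plan([[.616,-.2735,.25],[.616,-.2735,.023]],80)
E
```

```text
[ 0.61731469 -0.27367867  0.0242054 ]
[ 0.54095386 -0.3751663   0.02467576]
t 11.65 jaw now -81.7 -> -100.0 turn [18.31, -0.01, -0.38] q1,q6 [0.01 1.44] open 0.0469 grasp now [0.4973 0.083  0.2767]
[0.0275, 0.0658, 0.3699]
[0.2544, 0.0643, 0.3697]
```

View pics/t3.png

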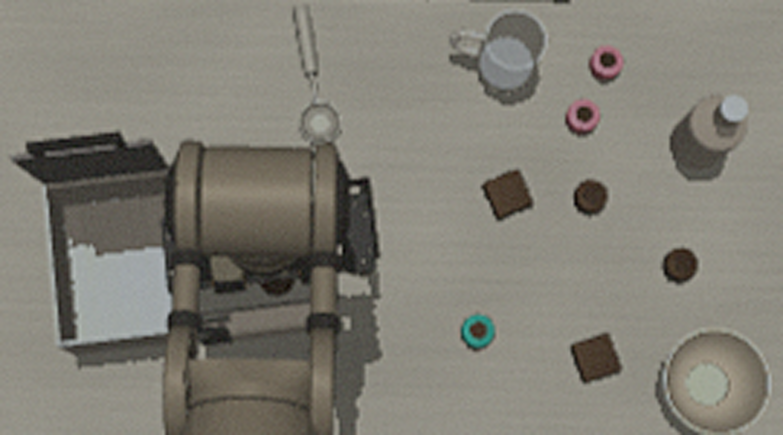

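Request:
move_arm(deltas=[{"dp": [0,0.01,0.05],"turn": [3,0,0]},{"dp": [0,0.02,0.1],"turn": [6,0,0]},{"dp": [0,0.03,0.15],"turn": [10,0,0]},{"dp": [0,0.04,0.2],"turn": [14,0,0]},{"dp": [0.01,0.05,0.25],"turn": [18.3,0,0]},{"dp": [0.02,0.06,0.3],"turn": [18.3,0,-0.3]},{"dp": [0.04,0.065,0.34],"turn": [18.3,0,-0.3]},{"dp": [0.07,0.066,0.37],"turn": [18.3,0,-0.3]},{"dp": [0.11,0.066,0.37],"turn": [18.3,0,-0.3]},{"dp": [0.13,0.066,0.37],"turn": [18.3,0,-0.3]}], hand=0.055)

```text
time: 12.65
tool_pos: [0.6121, -0.2739, 0.119]
tool_rot: [-1.723, 1.558, 2.813]
contact_force: [-0.1, 0.2, 0.0]
opening: 0.0547
```

```bash
python3 - <<'E'
from h import *
plan([[.617,-.2737,.08],[.617,-.2737,.022]],80)
E
```

```text
t 12.65 jaw now -100.1 -> -100.0 turn [-0.12, -0.11, 0.73] q1,q6 [-0.53  1.21] open 0.0547 grasp now [ 0.6121 -0.2739  0.1378]
[0.0578, 0.0055, -0.0009]
[0.1158, 0.0063, -0.0008]
```

Request:
move_arm(deltas=[{"dp": [0.03,0.005,0],"turn": [0,0,0.5]},{"dp": [0.06,0.006,0],"turn": [0,0,0.5]},{"dp": [0.085,0.006,0],"turn": [0,0,0.5]},{"dp": [0.105,0.006,0],"turn": [0,0,0.5]},{"dp": [0.115,0.006,0],"turn": [0,0,0.5]},{"dp": [0.115,0.006,0],"turn": [0,0,0.5]}])

```text
time: 13.25
tool_pos: [0.6186, -0.2739, 0.0076]
tool_rot: [-2.428, 1.57, 2.11]
contact_force: [0.2, 0.4, -0.4]
opening: 0.055
```

Request:
move_arm(deltas=[{"dp": [0,0,0],"turn": [0,0,0]},{"dp": [0,0,0],"turn": [0,0,0]},{"dp": [0,0,0],"turn": [0,0,0]},{"dp": [-0.005,0,0],"turn": [0,0,0]},{"dp": [-0.02,0,0],"turn": [0,0,0]},{"dp": [-0.06,0,0],"turn": [0,0,0]},{"dp": [-0.1,0,0],"turn": [0,0,0]},{"dp": [-0.15,0,0],"turn": [0,0,0]},{"dp": [-0.2,0,0],"turn": [0,0,0]},{"dp": [-0.245,0,0],"turn": [0,0,0]}], hand=0.0, squeeze=15)

```text
time: 14.25
tool_pos: [0.6189, -0.2742, 0.2597]
tool_rot: [1.272, 1.564, -0.474]
contact_force: [0.8, -0.3, -0.3]
opening: 0.0372
```

```bash
python3 - <<'E'
from h import *
plan([tip(-.004,-.095,.27),tip(-.004,-.095,.173)],98.3)
E
```

```text
t 14.25 jaw now -100.0 -> -81.7 turn [-18.3, 0.18, -0.37] q1,q6 [-0.53  1.21] open 0.0372 grasp now [ 0.6189 -0.2742  0.2785]
[0.0068, -0.1401, -0.3441]
[0.1038, -0.1407, -0.3443]
```

Request:
move_arm(deltas=[{"dp": [0,-0.018,-0.045],"turn": [-4,0,0]},{"dp": [0,-0.036,-0.09],"turn": [-8,0,0]},{"dp": [0,-0.055,-0.135],"turn": [-12,0,0]},{"dp": [0,-0.074,-0.18],"turn": [-16,0,0]},{"dp": [0,-0.093,-0.225],"turn": [-18.3,0,-0.3]},{"dp": [0,-0.112,-0.27],"turn": [-18.3,0,-0.3]},{"dp": [0,-0.13,-0.315],"turn": [-18.3,0,-0.3]},{"dp": [0.005,-0.14,-0.344],"turn": [-18.3,0,-0.3]},{"dp": [0.03,-0.14,-0.344],"turn": [-18.3,0,-0.3]},{"dp": [0.06,-0.14,-0.344],"turn": [-18.3,0,-0.3]}])

```text
time: 15.25
tool_pos: [0.5418, 0.0901, 0.1964]
tool_rot: [1.071, 1.567, -0.352]
contact_force: [0.7, 0.7, -1.0]
opening: 0.0371
```

```bash
python3 - <<'E'
from h import *
plan([tip(-.004,-.095,.173)],98.3)
im,d=robot.read_camera('scene'); crop(im,220,60,390,230,4,'pics/s6.png')
E
```

```text
t 15.25 jaw now -81.6 -> -81.7 turn [0.15, 0.11, -0.2] q1,q6 [0.03 1.45] open 0.0371 grasp now [0.5418 0.0901 0.2152]
[0.0422, -0.0014, 0.0009]
```

View pics/s6.png

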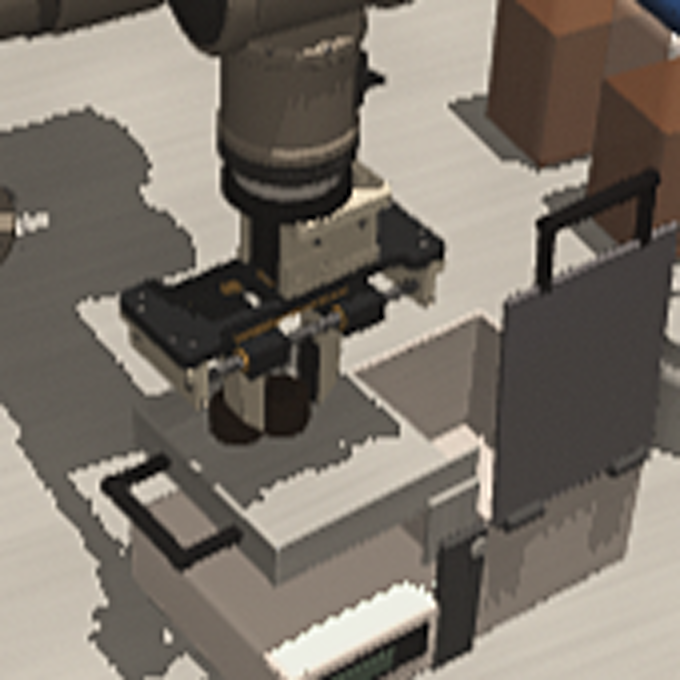

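Request:
move_arm(deltas=[{"dp": [0.02,-0.001,0.001],"turn": [0,0,0]},{"dp": [0.033,-0.001,0.001],"turn": [0,0,0]},{"dp": [0.042,-0.001,0.001],"turn": [0,0,0]},{"dp": [0.042,-0.001,0.001],"turn": [0,0,0]}])

```text
time: 15.7
tool_pos: [0.5406, 0.0873, 0.1534]
tool_rot: [-0.563, 1.569, -1.989]
contact_force: [-0.7, 0.1, 0.2]
opening: 0.0371
```

Request:
move_arm(deltas=[{"dp": [0,0,0],"turn": [0,0,0]},{"dp": [0,0,0],"turn": [0,0,0]},{"dp": [0,0,0],"turn": [0,0,0]},{"dp": [-0.02,0,0],"turn": [0,0,0]},{"dp": [-0.06,0,0],"turn": [0,0,0]},{"dp": [-0.1,0,0],"turn": [0,0,0]},{"dp": [-0.1,0,0],"turn": [0,0,0]}], hand=0.047)

```text
time: 16.4
tool_pos: [0.543, 0.0877, 0.2582]
tool_rot: [1.303, 1.561, -0.123]
contact_force: [0.6, -0.3, -0.2]
opening: 0.047
```

```bash
python3 - <<'E'
from h import *
im,d=robot.read_camera('top'); cv2.imwrite('pics/top4.png',im[:,:,::-1]); crop(im,160,150,430,300,2.9,'pics/t4.png')
P=cloud('top',d)
for u,v in((394,241),):
    w=P[v-9:v+10,u-9:u+10].reshape(-1,3); k=(w[:,2]>.017)&(w[:,2]<.035); print(w[k].mean(0))
plan([[.541,-.3752,.25],[.541,-.3752,.022]],98.3)
E
```

```text
[ 0.54107062 -0.37574631  0.02449071]
t 16.45 jaw now -81.7 -> -81.7 turn [0.0, 0.11, -0.25] q1,q6 [0.02 1.45] open 0.0467 grasp now [0.5418 0.0876 0.274 ]
[0.0246, -0.0677, 0.4578]
[0.2526, -0.0687, 0.4574]
```

View pics/t4.png

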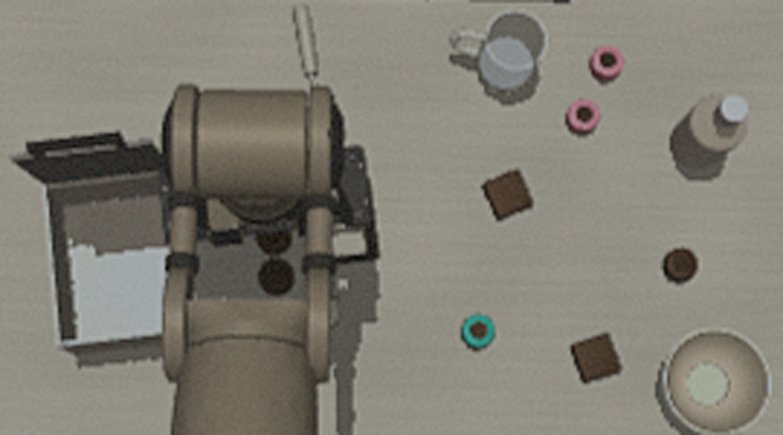

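Request:
move_arm(deltas=[{"dp": [0,-0.007,0.05],"turn": [0,0,0]},{"dp": [0,-0.014,0.1],"turn": [0,0,0]},{"dp": [0,-0.021,0.15],"turn": [0,0,0]},{"dp": [0,-0.028,0.2],"turn": [0,0,0]},{"dp": [0,-0.035,0.25],"turn": [0,0,0]},{"dp": [0,-0.043,0.3],"turn": [0,0,0]},{"dp": [0.01,-0.05,0.35],"turn": [0,0,0]},{"dp": [0.03,-0.06,0.4],"turn": [0,0,0]},{"dp": [0.05,-0.066,0.44],"turn": [0,0,0]},{"dp": [0.09,-0.068,0.457],"turn": [0,0,0]}], hand=0.055)

```text
time: 17.45
tool_pos: [0.5387, -0.3794, 0.1631]
tool_rot: [0.1, 1.565, -1.329]
contact_force: [0.6, -0.2, -0.6]
opening: 0.0549
```

```bash
python3 - <<'E'
from h import *
plan([[.541,-.3755,.08],[.541,-.3755,.022]],98.3)
E
```

```text
t 17.45 jaw now -81.9 -> -81.7 turn [-0.18, 0.32, -0.03] q1,q6 [-0.73  0.7 ] open 0.0549 grasp now [ 0.5387 -0.3794  0.1819]
[0.1019, 0.0027, -0.0041]
[0.1599, 0.0027, -0.0045]
```

Request:
move_arm(deltas=[{"dp": [0.04,0.0027,-0.004],"turn": [0,0,0]},{"dp": [0.08,0.0027,-0.004],"turn": [0,0,0]},{"dp": [0.11,0.0027,-0.0045],"turn": [0,0,0]},{"dp": [0.135,0.0027,-0.0045],"turn": [0,0,0]},{"dp": [0.15,0.0027,-0.0045],"turn": [0,0,0]},{"dp": [0.159,0.0027,-0.0045],"turn": [0,0,0]},{"dp": [0.159,0.0027,-0.0045],"turn": [0,0,0]}])

```text
time: 18.15
tool_pos: [0.5402, -0.3695, 0.0027]
tool_rot: [-1.673, 1.567, -3.099]
contact_force: [0.5, 0.3, -0.0]
opening: 0.055
```

Request:
move_arm(deltas=[{"dp": [0,0,0],"turn": [0,0,0]},{"dp": [0,0,0],"turn": [0,0,0]},{"dp": [0,0,0],"turn": [0,0,0]},{"dp": [-0.005,0,0],"turn": [0,0,0]},{"dp": [-0.02,0,0],"turn": [0,0,0]},{"dp": [-0.06,0,0],"turn": [0,0,0]},{"dp": [-0.1,0,0],"turn": [0,0,0]},{"dp": [-0.15,0,0],"turn": [0,0,0]},{"dp": [-0.2,0,0],"turn": [0,0,0]},{"dp": [-0.25,0,0],"turn": [0,0,0]}], hand=0.0, squeeze=15)

```text
time: 19.15
tool_pos: [0.5408, -0.3692, 0.2577]
tool_rot: [-0.376, 1.568, -1.802]
contact_force: [0.6, 0.4, -0.7]
opening: 0.0378
```

```bash
python3 - <<'E'
from h import *
plan([tip(.042,-.095,.27),tip(.042,-.095,.173)],98.3)
E
```

```text
t 19.15 jaw now -81.7 -> -81.7 turn [0.0, 0.13, 0.05] q1,q6 [-0.71  0.71] open 0.0378 grasp now [ 0.5408 -0.3692  0.2765]
[0.0053, 0.1122, -0.4533]
[0.1023, 0.1122, -0.4535]
```

Request:
move_arm(deltas=[{"dp": [0,0.012,-0.047],"turn": [0,0,0]},{"dp": [0,0.024,-0.094],"turn": [0,0,0]},{"dp": [0,0.036,-0.14],"turn": [0,0,0]},{"dp": [0,0.047,-0.187],"turn": [0,0,0]},{"dp": [0,0.059,-0.234],"turn": [0,0,0]},{"dp": [0,0.07,-0.28],"turn": [0,0,0]},{"dp": [0,0.082,-0.327],"turn": [0,0,0]},{"dp": [0,0.093,-0.373],"turn": [0,0,0]},{"dp": [0,0.104,-0.42],"turn": [0,0,0]},{"dp": [0.01,0.112,-0.4533],"turn": [0,0,0]}])

```text
time: 20.15
tool_pos: [0.5868, 0.0983, 0.2459]
tool_rot: [1.197, 1.568, -0.227]
contact_force: [-0.1, -0.8, -0.2]
opening: 0.0376
```

```bash
python3 - <<'E'
from h import *
plan([tip(.042,-.095,.169)],98.3)
im,d=robot.read_camera('scene'); crop(im,220,60,390,230,4,'pics/s7.png')
E
```

```text
t 20.15 jaw now -81.6 -> -81.7 turn [0.1, 0.06, -0.15] q1,q6 [0.04 1.46] open 0.0376 grasp now [0.5868 0.0983 0.2647]
[0.0957, -0.0012, 0.0025]
```

View pics/s7.png

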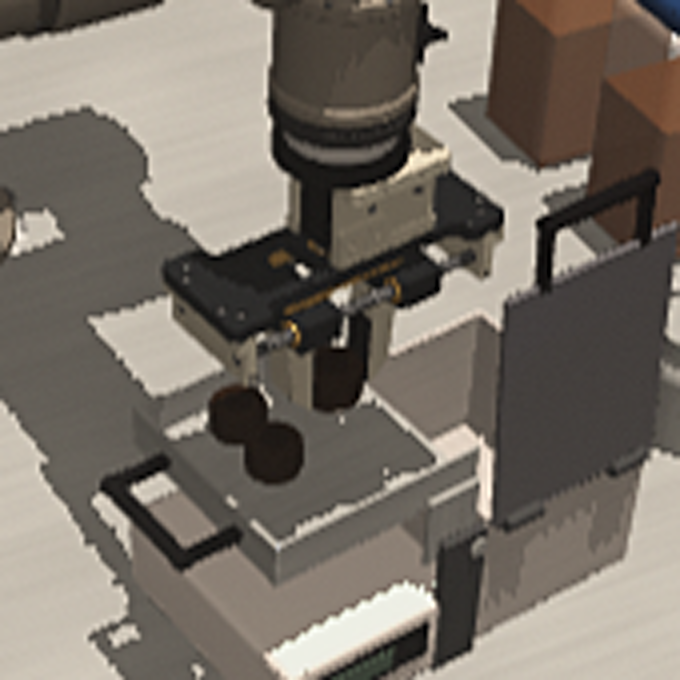

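Request:
move_arm(deltas=[{"dp": [0.03,-0.001,0.0035],"turn": [0,0,0]},{"dp": [0.055,-0.001,0.0035],"turn": [0,0,0]},{"dp": [0.075,-0.001,0.0035],"turn": [0,0,0]},{"dp": [0.088,-0.001,0.0035],"turn": [0,0,0]},{"dp": [0.095,-0.001,0.0035],"turn": [0,0,0]},{"dp": [0.095,-0.001,0.0035],"turn": [0,0,0]}])

```text
time: 20.8
tool_pos: [0.5861, 0.0912, 0.1491]
tool_rot: [-0.517, 1.569, -1.944]
contact_force: [0.2, -0.5, 0.1]
opening: 0.0374
```

Request:
move_arm(deltas=[{"dp": [0,0,0],"turn": [0,0,0]},{"dp": [0,0,0],"turn": [0,0,0]},{"dp": [0,0,0],"turn": [0,0,0]},{"dp": [-0.02,0,0],"turn": [0,0,0]},{"dp": [-0.06,0,0],"turn": [0,0,0]},{"dp": [-0.1,0,0],"turn": [0,0,0]},{"dp": [-0.1,0,0.04],"turn": [0,0,0]},{"dp": [-0.1,0,0.08],"turn": [0,0,0]},{"dp": [-0.1,0,0.11],"turn": [0,0,0]},{"dp": [-0.1,0,0.11],"turn": [0,0,0]}], hand=0.047)

```text
time: 21.8
tool_pos: [0.6023, -0.0211, 0.2482]
tool_rot: [-0.64, 1.568, -2.07]
contact_force: [-0.8, 0.3, 0.1]
opening: 0.0471
```

```bash
python3 - <<'E'
from h import *
im,d=robot.read_camera('top'); crop(im,160,150,430,300,2.9,'pics/t5.png')
im,d=robot.read_camera('scene'); cv2.imwrite('pics/scene5.png',im[:,:,::-1])
plan([pan_bar(0)+[0,0,.1],pan_bar(0)],98.3)
E
```

```text
t 21.9 jaw now -81.8 -> -81.7 turn [-0.09, 0.04, 0.12] q1,q6 [-0.16  1.27] open 0.0467 grasp now [ 0.6019 -0.0178  0.267 ]
[0.0101, -0.041, -0.0093]
[0.1101, -0.0408, -0.0094]
```

View pics/t5.png

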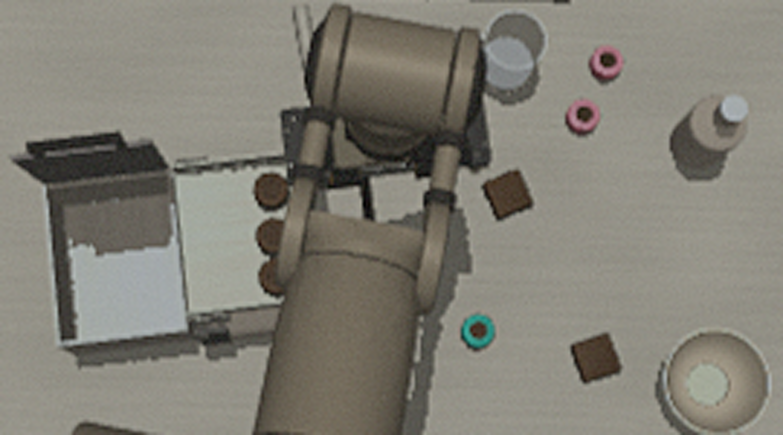

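View pics/scene5.png

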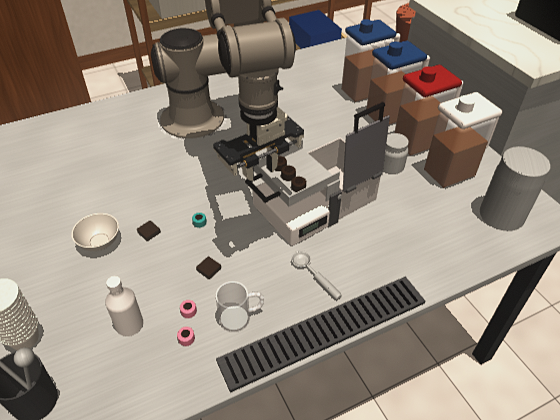

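Request:
move_arm(deltas=[{"dp": [0.01,-0.041,-0.0093],"turn": [0,0,0]},{"dp": [0.01,-0.041,-0.0093],"turn": [0,0,0]},{"dp": [0.04,-0.041,-0.0093],"turn": [0,0,0]},{"dp": [0.07,-0.041,-0.0093],"turn": [0,0,0]},{"dp": [0.09,-0.041,-0.0093],"turn": [0,0,0]},{"dp": [0.105,-0.041,-0.0093],"turn": [0,0,0]},{"dp": [0.108,-0.041,-0.0093],"turn": [0,0,0]},{"dp": [0.108,-0.041,-0.0093],"turn": [0,0,0]}], hand=0.03)

```text
time: 22.7
tool_pos: [0.56, -0.0134, 0.1405]
tool_rot: [-1.113, 1.569, -2.538]
contact_force: [-0.7, -0.4, 0.6]
opening: 0.0301
```

Request:
move_arm(deltas=[{"dp": [0,0,0],"turn": [0,0,0]},{"dp": [0,0,0],"turn": [0,0,0]},{"dp": [0,0,0],"turn": [0,0,0]},{"dp": [0,0,0],"turn": [0,0,0]}], hand=0.0, squeeze=20)

```text
time: 23.1
tool_pos: [0.5602, -0.0131, 0.1412]
tool_rot: [-2.338, 1.57, 2.519]
contact_force: [0.4, 4.8, 3.6]
opening: 0.0115
```

```bash
python3 - <<'E'
from h import *
o,R,t=state();g=t+[0,0,G]; off=g-pan_bar(0); print(o['contact_force'],off)
c,s=np.cos(YAW),np.sin(YAW); print('off tipper y',-s*off[0]+c*off[1])
plan([pan_bar(a)+off for a in (5,10,15,20,25,30,35,40,45,50,55,60,65)])
im,d=robot.read_camera('scene'); crop(im,200,60,370,230,4,'pics/s8.png')
E
```

```text
[0.37063176 4.81645912 3.55761716] [0.00027347 0.00133693 0.0030194 ]
off tipper y 0.001283446149640198
t 23.1 jaw now -81.7 -> -81.7 turn [0.0, -0.02, 0.02] q1,q6 [-0.16  1.27] open 0.0115 grasp now [ 0.5602 -0.0131  0.16  ]
[-0.0172, -0.0, -0.0053]
[-0.0339, -0.0, -0.0121]
[-0.05, -0.0, -0.0203]
[-0.0653, -0.0, -0.0299]
[-0.0797, -0.0, -0.0407]
[-0.093, -0.0, -0.0528]
[-0.1053, -0.0, -0.066]
[-0.1164, -0.0, -0.0803]
[-0.1262, -0.0, -0.0954]
[-0.1346, -0.0, -0.1113]
[-0.1417, -0.0, -0.1279]
[-0.1472, -0.0, -0.1451]
[-0.1512, -0.0001, -0.1627]
```

View pics/s8.png

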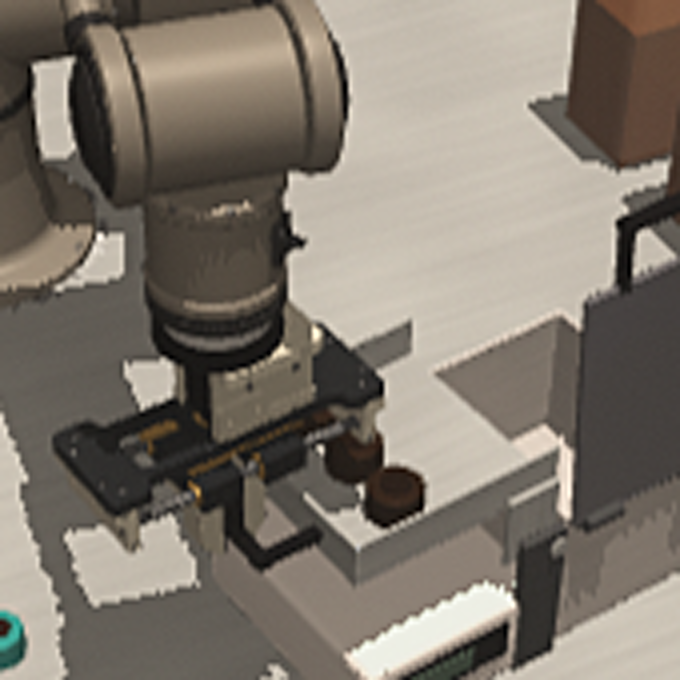

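Request:
move_arm(deltas=[{"dp": [-0.0103,0,-0.0029],"turn": [0,0,0]},{"dp": [-0.0206,0,-0.0065],"turn": [0,0,0]},{"dp": [-0.0306,0,-0.0106],"turn": [0,0,0]},{"dp": [-0.0404,0,-0.0152],"turn": [0,0,0]},{"dp": [-0.05,0,-0.0203],"turn": [0,0,0]},{"dp": [-0.0593,0,-0.0259],"turn": [0,0,0]},{"dp": [-0.0683,0,-0.032],"turn": [0,0,0]},{"dp": [-0.077,0,-0.0386],"turn": [0,0,0]},{"dp": [-0.0851,0,-0.0455],"turn": [0,0,0]},{"dp": [-0.093,0,-0.0528],"turn": [0,0,0]}])

```text
time: 24.15
tool_pos: [0.5524, 0.037, 0.2348]
tool_rot: [-0.277, 1.566, -1.704]
contact_force: [3.2, -6.7, -2.2]
opening: 0.0114
```

```bash
python3 - <<'E'
from h import *
o,R,t=state();g=t+[0,0,G]; print(o['contact_force'],g-pan_bar(30),o['opening'])
plan([pan_bar(a)+[.0003,.0013,.003] for a in (30,35,40,45,50,55,60,65)])
im,d=robot.read_camera('scene'); crop(im,220,60,390,230,4,'pics/s9.png')
E
```

```text
[ 3.19165273 -6.69280035 -2.17877696] [ 0.00016777 -0.0007604   0.00354417] 0.011437090192794692
t 24.15 jaw now -81.7 -> -81.7 turn [-0.0, 0.25, 0.07] q1,q6 [-0.07  1.36] open 0.0114 grasp now [0.5524 0.037  0.2536]
[0.0005, 0.0004, -0.002]
[-0.0118, 0.0004, -0.0152]
[-0.023, 0.0004, -0.0293]
[-0.0328, 0.0004, -0.0444]
[-0.0413, 0.0003, -0.0603]
[-0.0484, 0.0003, -0.0769]
[-0.0541, 0.0003, -0.094]
[-0.0582, 0.0003, -0.1116]
```

View pics/s9.png

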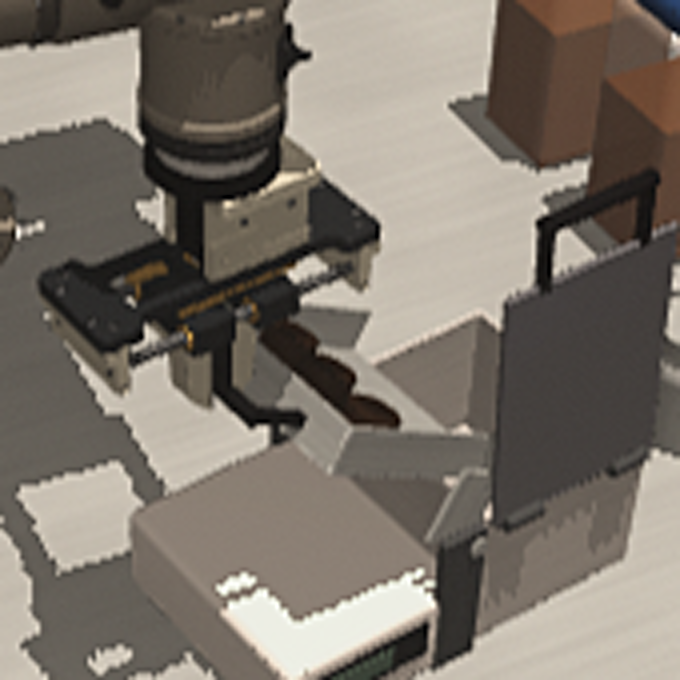

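Request:
move_arm(deltas=[{"dp": [-0.008,0,-0.011],"turn": [0,0,0]},{"dp": [-0.0165,0,-0.0208],"turn": [0,0,0]},{"dp": [-0.025,0,-0.0323],"turn": [0,0,0]},{"dp": [-0.0328,0,-0.0444],"turn": [0,0,0]},{"dp": [-0.0396,0,-0.057],"turn": [0,0,0]},{"dp": [-0.0456,0,-0.07],"turn": [0,0,0]},{"dp": [-0.0507,0,-0.0836],"turn": [0,0,0]},{"dp": [-0.055,0,-0.0975],"turn": [0,0,0]},{"dp": [-0.0582,0,-0.1116],"turn": [0,0,0]},{"dp": [-0.0582,0,-0.1116],"turn": [0,0,0]}])

```text
time: 25.2
tool_pos: [0.5356, 0.1499, 0.294]
tool_rot: [-0.062, 1.57, -1.486]
contact_force: [-4.5, 1.0, 10.6]
opening: 0.0113
```

```bash
python3 - <<'E'
from h import *
o,R,t=state();g=t+[0,0,G]; print(o['contact_force'],g-pan_bar(65),o['opening'])
im,d=robot.read_camera('scene'); crop(im,220,60,390,230,4,'pics/s10.png')
o,R,t=state();g=t+[0,0,G]; h=tip(0,0,.105); v=g-h; y=-np.sin(YAW)*v[0]+np.cos(YAW)*v[1]; print('pan deg',np.degrees(np.arctan2(v[2],-y))-14.57)
E
```

```text
[-4.54597895  1.0429933  10.58883646] [-0.00083803  0.00339408  0.00454216] 0.011275228561174836
pan deg 66.12922682198902
```

View pics/s10.png

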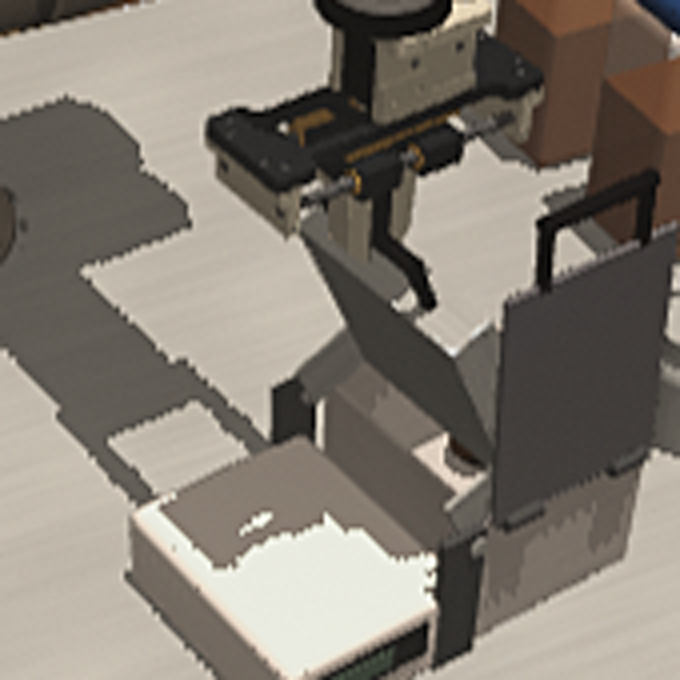

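Request:
move_arm(deltas=[{"dp": [0,0,0],"turn": [0,0,0]},{"dp": [0,0,0],"turn": [0,0,0]},{"dp": [0,0,0],"turn": [0,0,0]},{"dp": [0,0,0],"turn": [0,0,0]},{"dp": [0,0,0],"turn": [0,0,0]},{"dp": [0,0,0],"turn": [0,0,0]},{"dp": [0,0,0],"turn": [0,0,0]},{"dp": [0,0,0],"turn": [0,0,0]},{"dp": [0,0,0],"turn": [0,0,0]},{"dp": [0,0,0],"turn": [0,0,0]}])

```text
time: 26.25
tool_pos: [0.5356, 0.1494, 0.294]
tool_rot: [-0.031, 1.571, -1.457]
contact_force: [-3.1, 0.7, 9.3]
opening: 0.011
```

Request:
move_arm(deltas=[{"dp": [0,0,0],"turn": [0,0,0]},{"dp": [0,0,0],"turn": [0,0,0]},{"dp": [0,0,0],"turn": [0,0,0]},{"dp": [0,0,0],"turn": [0,0,0]},{"dp": [0,0,0],"turn": [0,0,0]},{"dp": [0,0,0],"turn": [0,0,0]},{"dp": [0,0,0],"turn": [0,0,0]},{"dp": [0,0,0],"turn": [0,0,0]},{"dp": [0,0,0],"turn": [0,0,0]}])

```text
time: 27.15
tool_pos: [0.5356, 0.1494, 0.294]
tool_rot: [-0.446, 1.571, -1.872]
contact_force: [-3.2, 1.2, 8.2]
opening: 0.0112
```

```bash
python3 - <<'E'
from h import *
im,d=robot.read_camera('top'); crop(im,160,160,310,300,4.5,'pics/t6.png')
o,R,t=state();g=t+[0,0,G]; h=tip(0,0,.105); v=g-h; y=-np.sin(YAW)*v[0]+np.cos(YAW)*v[1]; print('pan deg',np.degrees(np.arctan2(v[2],-y))-14.57,o['contact_force'],o['opening'])
plan([pan_bar(a)+[-.0005,.002,.004] for a in (60,55,50,45,40,35,30,25,20,15,10,5,0)])
E
```

```text
pan deg 66.02517030753876 [-2.78336788  0.44103833  9.2110064 ] 0.01142588749760233
t 27.2 jaw now -81.7 -> -81.7 turn [-0.0, 0.01, 0.0] q1,q6 [0.13 1.56] open 0.0114 grasp now [0.5356 0.1494 0.3128]
[0.0045, 0.0001, 0.0185]
[0.0101, 0.0001, 0.0357]
[0.0171, 0.0001, 0.0523]
[0.0255, 0.0001, 0.0682]
[0.0353, 0.0001, 0.0834]
[0.0464, 0.0001, 0.0976]
[0.0587, 0.0001, 0.1108]
[0.0721, 0.0001, 0.1229]
[0.0865, 0.0, 0.1337]
[0.1018, 0.0, 0.1433]
[0.1178, 0.0, 0.1515]
[0.1345, 0.0, 0.1583]
[0.1518, 0.0, 0.1636]
```

View pics/t6.png

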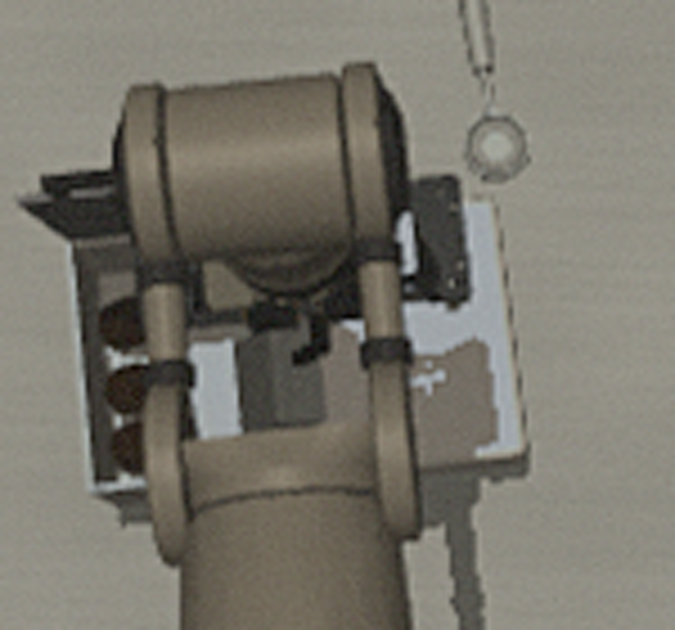

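All three cakes are in the bin (crop at (120,325), (125,390), (130,445)). Now I bring the pan down.

Request:
move_arm(deltas=[{"dp": [0.002,0,0.009],"turn": [0,0,0]},{"dp": [0.0045,0,0.0185],"turn": [0,0,0]},{"dp": [0.0101,0,0.0357],"turn": [0,0,0]},{"dp": [0.0171,0,0.0523],"turn": [0,0,0]},{"dp": [0.0255,0,0.0682],"turn": [0,0,0]},{"dp": [0.0353,0,0.0834],"turn": [0,0,0]},{"dp": [0.0464,0,0.0976],"turn": [0,0,0]},{"dp": [0.0587,0,0.1108],"turn": [0,0,0]},{"dp": [0.0721,0,0.1229],"turn": [0,0,0]},{"dp": [0.0721,0,0.1229],"turn": [0,0,0]}])

```text
time: 28.2
tool_pos: [0.5541, 0.0247, 0.2165]
tool_rot: [-1.139, 1.566, -2.567]
contact_force: [4.1, -0.9, -3.8]
opening: 0.0116
```

```bash
python3 - <<'E'
from h import *
o,R,t=state();g=t+[0,0,G]; print(o['contact_force'],g-pan_bar(25),o['opening'])
plan([pan_bar(a)+[0,.0015,.003] for a in (20,15,10,7,4,2,0)])
E
```

```text
[ 4.10147845 -0.92858578 -3.77582384] [ 9.49894783e-05 -1.09375973e-03 -1.33971239e-03] 0.01163833160866454
t 28.2 jaw now -81.8 -> -81.8 turn [-0.0, 0.11, 0.24] q1,q6 [-0.09  1.34] open 0.0116 grasp now [0.5541 0.0247 0.2353]
[0.0101, 0.0003, 0.0083]
[0.0254, 0.0004, 0.0178]
[0.0414, 0.0005, 0.026]
[0.0514, 0.0005, 0.0302]
[0.0616, 0.0006, 0.0339]
[0.0685, 0.0006, 0.0361]
[0.0754, 0.0007, 0.038]
```

Request:
move_arm(deltas=[{"dp": [0.0101,0,0.0083],"turn": [0,0,0]},{"dp": [0.0254,0,0.0178],"turn": [0,0,0]},{"dp": [0.0414,0,0.026],"turn": [0,0,0]},{"dp": [0.0514,0,0.0302],"turn": [0,0,0]},{"dp": [0.0616,0,0.0339],"turn": [0,0,0]},{"dp": [0.0685,0,0.0361],"turn": [0,0,0]},{"dp": [0.0754,0,0.038],"turn": [0,0,0]},{"dp": [0.0775,0,0.0385],"turn": [0,0,0]},{"dp": [0.0775,0,0.0385],"turn": [0,0,0]}])

```text
time: 29.1
tool_pos: [0.5596, -0.0123, 0.1415]
tool_rot: [-0.554, 1.567, -1.98]
contact_force: [2.4, -5.5, -1.8]
opening: 0.0112
```

```bash
python3 - <<'E'
from h import *
o,R,t=state();g=t+[0,0,G]; print(o['contact_force'],g-pan_bar(0),o['opening'])
im,d=robot.read_camera('scene'); crop(im,220,80,390,230,4,'pics/s11.png')
E
```

```text
[ 2.39336813 -5.49854875 -1.81394227] [-0.00024575  0.00214341  0.00325336] 0.011229473852963745
```

View pics/s11.png

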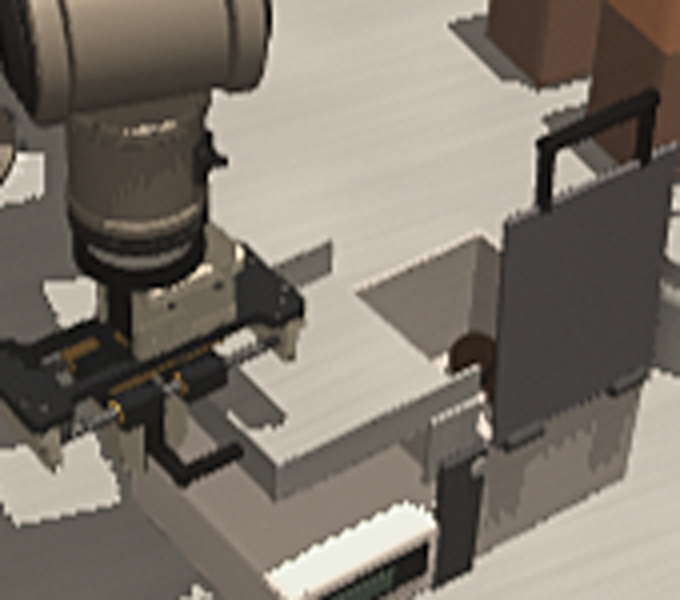

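Request:
move_arm(deltas=[{"dp": [0.002,0,0.0],"turn": [0,0,0]},{"dp": [0.004,0,0],"turn": [0,0,0]},{"dp": [0.004,0,0],"turn": [0,0,0]}])

```text
time: 29.45
tool_pos: [0.5598, -0.0131, 0.1381]
tool_rot: [-0.27, 1.566, -1.696]
contact_force: [2.7, -9.5, 2.3]
opening: 0.011
```

Request:
move_arm(deltas=[{"dp": [0.003,0,-0.001],"turn": [0,0,0]},{"dp": [0.005,0,-0.001],"turn": [0,0,0]},{"dp": [0.005,0,-0.001],"turn": [0,0,0]}])

```text
time: 29.75
tool_pos: [0.5608, -0.013, 0.1363]
tool_rot: [0.398, 1.563, -1.028]
contact_force: [-2.7, -11.3, 20.4]
opening: 0.011
```

Request:
move_arm(deltas=[{"dp": [0,0,0],"turn": [0,0,0]},{"dp": [0,0,0],"turn": [0,0,0]},{"dp": [0,0,0],"turn": [0,0,0]},{"dp": [-0.02,0,0],"turn": [0,0,0]},{"dp": [-0.06,0,0],"turn": [0,0,0]},{"dp": [-0.1,0,0],"turn": [0,0,0]},{"dp": [-0.15,0,0],"turn": [0,0,0]},{"dp": [-0.2,0,0.03],"turn": [0,0,0]},{"dp": [-0.24,0.0,0.07],"turn": [0,0,0]},{"dp": [-0.26,0.0,0.1],"turn": [0,0,0]}], hand=0.03)

```text
time: 30.75
tool_pos: [0.574, -0.1081, 0.3948]
tool_rot: [-0.685, 1.569, -2.108]
contact_force: [0.9, 0.6, 0.1]
opening: 0.0302
```

```bash
python3 - <<'E'
from h import *
im,d=robot.read_camera('scene'); np.save('pics/s12.npy',d); overlay('scene',im,(.531,.1835,YAW,np.radians(87)),(220,80,390,230),4,'pics/s12.png')
im,dt=robot.read_camera('top'); crop(im,160,160,430,300,2.9,'pics/t7.png')
P=cloud('scene',d); c,s=np.cos(YAW),np.sin(YAW); u=(P[...,:2]-TP)@np.array([[c,-s],[s,c]])
m=(abs(u[...,0])<.07)&(u[...,1]>-.15)&(u[...,1]<-.01)&(P[...,2]>.12)&(P[...,2]<.18)
q=P[m]; print(m.sum(),'floor z fit vs y',np.polyfit(u[m][:,1],q[:,2],1),np.median(q[:,2]))
b=lid_bar(87)+[-.004,.0015,.0075]
plan([b+[0,0,.1],b],np.degrees(YAW))
E
```

```text
1526 floor z fit vs y [0.0004662  0.14551563] 0.14547345641383733
t 30.85 jaw now -81.9 -> -171.7 turn [89.77, 0.09, -0.37] q1,q6 [-0.32  1.11] open 0.03 grasp now [ 0.5752 -0.1124  0.4147]
[-0.0233, 0.0735, -0.3774]
[0.0766, 0.0732, -0.3779]
```

View pics/s12.png

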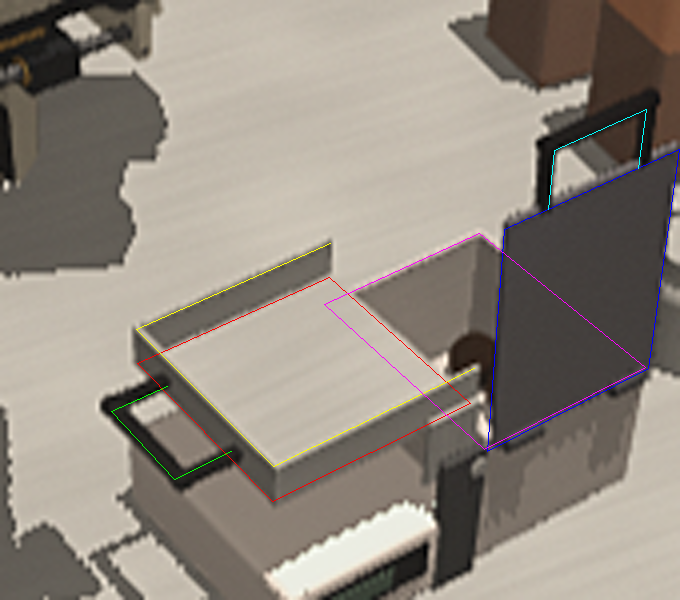

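View pics/t7.png

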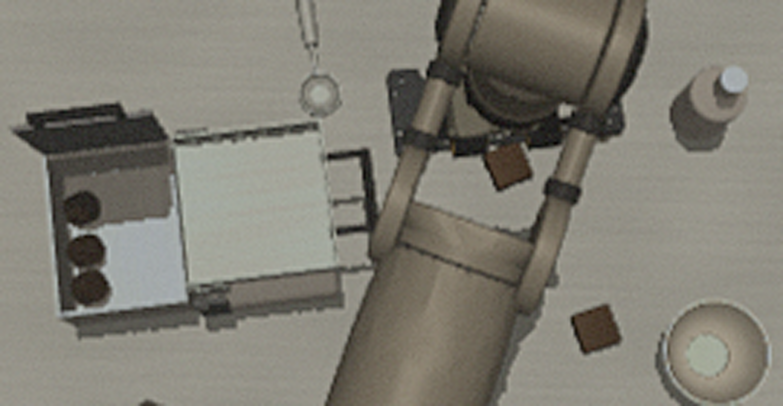

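Request:
move_arm(deltas=[{"dp": [-0.023,0.01,-0.04],"turn": [-8,0,0]},{"dp": [-0.023,0.015,-0.08],"turn": [-16,0,0]},{"dp": [-0.023,0.022,-0.12],"turn": [-25,0,0]},{"dp": [-0.023,0.03,-0.16],"turn": [-33,0,0]},{"dp": [-0.023,0.038,-0.2],"turn": [-42,0,0]},{"dp": [-0.023,0.046,-0.24],"turn": [-50,0,0]},{"dp": [-0.023,0.054,-0.28],"turn": [-58,0,0]},{"dp": [-0.023,0.062,-0.32],"turn": [-67,0,0]},{"dp": [-0.023,0.07,-0.36],"turn": [-75,0,0]},{"dp": [-0.023,0.0735,-0.377],"turn": [-83,0,0]}])

```text
time: 31.85
tool_pos: [0.5911, 0.2798, 0.4127]
tool_rot: [-2.952, 1.565, -2.919]
contact_force: [-0.7, -0.4, 0.2]
opening: 0.0298
```

Request:
move_arm(deltas=[{"dp": [0,0,0],"turn": [-7,0,0]},{"dp": [0,0,0],"turn": [-7,0,0]}])

```text
time: 32.05
tool_pos: [0.5917, 0.2769, 0.4131]
tool_rot: [-2.893, 1.565, -2.744]
contact_force: [0.2, 0.2, 0.3]
opening: 0.03
```

```bash
python3 - <<'E'
from h import *
b=lid_bar(87)+[-.004,.0015,.0075]
plan([b+[0,0,.1],b],np.degrees(YAW))
im,d=robot.read_camera('scene'); crop(im,240,20,410,170,4,'pics/s13.png')
E
```

```text
t 32.05 jaw now 8.5 -> 8.3 turn [0.2, -0.32, 0.08] q1,q6 [0.32 0.17] open 0.03 grasp now [0.5917 0.2769 0.4319]
[-0.0044, -0.0056, 0.0023]
[0.0956, -0.0055, 0.0029]
```

View pics/s13.png

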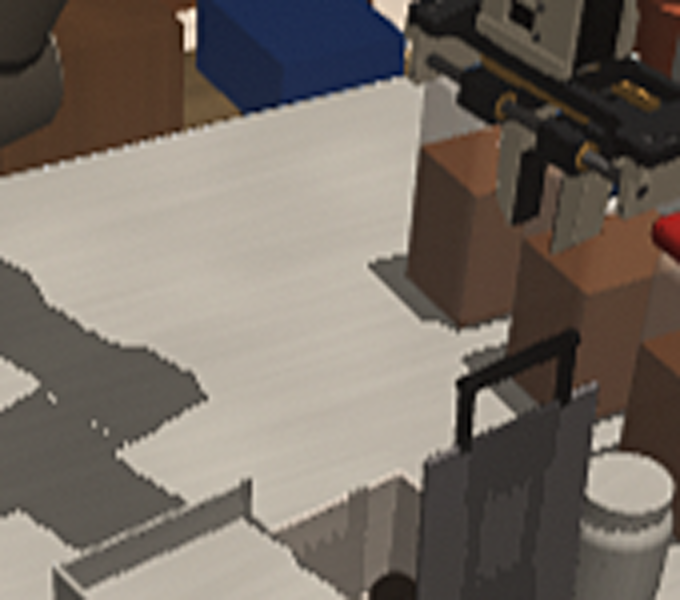

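Request:
move_arm(deltas=[{"dp": [0.0,-0.0055,0.0029],"turn": [0,0,0]},{"dp": [0.03,-0.0055,0.0029],"turn": [0,0,0]},{"dp": [0.06,-0.0055,0.0029],"turn": [0,0,0]},{"dp": [0.08,-0.0055,0.0029],"turn": [0,0,0]},{"dp": [0.0955,-0.0055,0.0029],"turn": [0,0,0]},{"dp": [0.0955,-0.0055,0.0029],"turn": [0,0,0]}])

```text
time: 32.7
tool_pos: [0.5953, 0.2688, 0.3171]
tool_rot: [-2.854, 1.564, -2.713]
contact_force: [-0.5, -1.0, 0.4]
opening: 0.0297
```

Request:
move_arm(deltas=[{"dp": [0,0,0],"turn": [0,0,0]},{"dp": [0,0,0],"turn": [0,0,0]},{"dp": [0,0,0],"turn": [0,0,0]},{"dp": [0,0,0],"turn": [0,0,0]}], hand=0.0, squeeze=20)

```text
time: 33.1
tool_pos: [0.5961, 0.2699, 0.321]
tool_rot: [-1.737, 1.57, -1.593]
contact_force: [-0.7, -1.8, 4.3]
opening: 0.0114
```

```bash
python3 - <<'E'
from h import *
o,R,t=state();g=t+[0,0,G]; off=g-lid_bar(87); print(o['contact_force'],off)
plan([lid_bar(a)+[-.004,.0015,.0075] for a in (84,80,75,70,65,60,55,50,45,40,35)])
E
```

```text
[-0.65465021 -1.76931499  4.34781723] [-0.00274752 -0.00029101  0.01094579]
t 33.1 jaw now 8.3 -> 8.3 turn [0.0, -0.01, 0.07] q1,q6 [0.31 0.16] open 0.0114 grasp now [0.5961 0.2699 0.3398]
[0.0042, 0.002, -0.0124]
[0.0061, 0.0019, -0.0275]
[0.01, 0.0019, -0.0461]
[0.0154, 0.0019, -0.0643]
[0.0225, 0.0019, -0.082]
[0.031, 0.002, -0.099]
[0.041, 0.002, -0.1151]
[0.0524, 0.002, -0.1304]
[0.065, 0.002, -0.1446]
[0.0789, 0.002, -0.1576]
[0.0938, 0.002, -0.1694]
```

Request:
move_arm(deltas=[{"dp": [0.001,0,-0.012],"turn": [0,0,0]},{"dp": [0.0035,0,-0.027],"turn": [0,0,0]},{"dp": [0.0075,0,-0.0455],"turn": [0,0,0]},{"dp": [0.013,0,-0.0638],"turn": [0,0,0]},{"dp": [0.0203,0,-0.0817],"turn": [0,0,0]},{"dp": [0.029,0,-0.0988],"turn": [0,0,0]},{"dp": [0.039,0,-0.115],"turn": [0,0,0]},{"dp": [0.0505,0,-0.1303],"turn": [0,0,0]},{"dp": [0.0632,0,-0.1445],"turn": [0,0,0]},{"dp": [0.0632,0,-0.1445],"turn": [0,0,0]}])

```text
time: 34.1
tool_pos: [0.4516, 0.2487, 0.2557]
tool_rot: [-2.666, 1.567, -2.521]
contact_force: [0.7, -0.7, -4.7]
opening: 0.0111
```

```bash
python3 - <<'E'
from h import *
o,R,t=state();g=t+[0,0,G]; off=g-lid_bar(45); print(o['contact_force'],off,o['opening'])
im,d=robot.read_camera('scene'); crop(im,240,20,410,170,4,'pics/s14.png')
plan([lid_bar(a)+[-.003,.001,.006] for a in (40,35,30,25,20,15,10,6,3,0)])
E
```

```text
[ 0.65216586 -0.65833215 -4.65918807] [-0.00514523 -0.00075312  0.0072428 ] 0.011081332021627097
t 34.15 jaw now 8.3 -> 8.3 turn [0.0, -0.21, 0.1] q1,q6 [0.36 0.21] open 0.0115 grasp now [0.4522 0.2488 0.2752]
[0.0158, 0.0014, -0.0113]
[0.0308, 0.0015, -0.023]
[0.0467, 0.0015, -0.0334]
[0.0635, 0.0015, -0.0423]
[0.081, 0.0016, -0.0498]
[0.099, 0.0016, -0.0557]
[0.1176, 0.0016, -0.06]
[0.1326, 0.0016, -0.0623]
[0.144, 0.0017, -0.0633]
[0.1554, 0.0017, -0.0637]
```

View pics/s14.png

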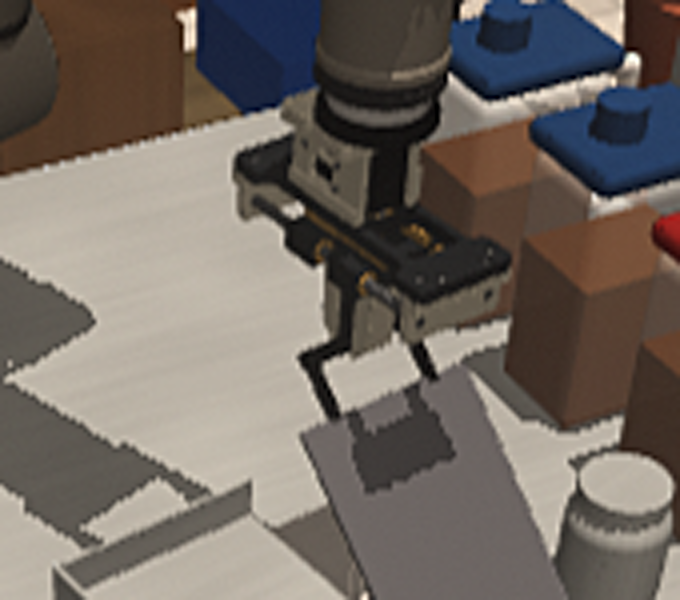

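Forces are small; I continue slowly to about 10°.

Request:
move_arm(deltas=[{"dp": [0.008,0,-0.006],"turn": [0,0,0]},{"dp": [0.0158,0,-0.0115],"turn": [0,0,0]},{"dp": [0.0308,0,-0.023],"turn": [0,0,0]},{"dp": [0.0467,0,-0.0334],"turn": [0,0,0]},{"dp": [0.0635,0,-0.0423],"turn": [0,0,0]},{"dp": [0.081,0,-0.0498],"turn": [0,0,0]},{"dp": [0.09,0,-0.0528],"turn": [0,0,0]},{"dp": [0.099,0,-0.0557],"turn": [0,0,0]},{"dp": [0.107,0,-0.058],"turn": [0,0,0]},{"dp": [0.107,0,-0.058],"turn": [0,0,0]}])

```text
time: 35.15
tool_pos: [0.396, 0.2406, 0.1493]
tool_rot: [-2.201, 1.569, -2.057]
contact_force: [4.0, -2.0, -3.5]
opening: 0.0113
```

```bash
python3 - <<'E'
from h import *
o,R,t=state();g=t+[0,0,G]; print(o['contact_force'],g-lid_bar(13),o['opening'])
plan([lid_bar(a)+[-.003,.001,.005] for a in (10,8,6,4,2,0)])
E
```

```text
[ 4.04728241 -2.02164378 -3.51214092] [-0.00158118 -0.00026058  0.00511551] 0.011252463507018879
t 35.15 jaw now 8.3 -> 8.3 turn [0.0, -0.05, 0.07] q1,q6 [0.38 0.24] open 0.0113 grasp now [0.396  0.2406 0.1681]
[0.0113, 0.0015, -0.0036]
[0.0188, 0.0015, -0.0049]
[0.0263, 0.0015, -0.006]
[0.0339, 0.0015, -0.0067]
[0.0415, 0.0015, -0.0072]
[0.0491, 0.0015, -0.0074]
```

Request:
move_arm(deltas=[{"dp": [0.005,0,-0.0018],"turn": [0,0,0]},{"dp": [0.01,0,-0.003],"turn": [0,0,0]},{"dp": [0.015,0,-0.004],"turn": [0,0,0]},{"dp": [0.02,0,-0.0048],"turn": [0,0,0]},{"dp": [0.025,0,-0.0055],"turn": [0,0,0]},{"dp": [0.029,0,-0.006],"turn": [0,0,0]},{"dp": [0.033,0,-0.0064],"turn": [0,0,0]},{"dp": [0.036,0,-0.0067],"turn": [0,0,0]},{"dp": [0.039,0,-0.007],"turn": [0,0,0]},{"dp": [0.041,0,-0.007],"turn": [0,0,0]}])

```text
time: 36.15
tool_pos: [0.3909, 0.2399, 0.1097]
tool_rot: [-0.203, 1.567, -0.058]
contact_force: [6.9, -4.9, 1.8]
opening: 0.0114
```

Request:
move_arm(deltas=[{"dp": [0.0015,0,0],"turn": [0,0,0]},{"dp": [0.003,0,0],"turn": [0,0,0]},{"dp": [0.0045,0,0],"turn": [0,0,0]},{"dp": [0.006,0,0],"turn": [0,0,0]},{"dp": [0.007,0,0],"turn": [0,0,0]},{"dp": [0.007,0,0],"turn": [0,0,0]}])

```text
time: 36.75
tool_pos: [0.3908, 0.2401, 0.1048]
tool_rot: [-0.038, 1.566, 0.107]
contact_force: [0.3, -6.4, 21.3]
opening: 0.0114
```

```bash
python3 - <<'E'
from h import *
im,d=robot.read_camera('scene'); overlay('scene',im,(.531,.1835,YAW,0),(240,80,400,230),4.5,'pics/s15.png')
P=cloud('scene',d); c,s=np.cos(YAW),np.sin(YAW); u=(P[...,:2]-TP)@np.array([[c,-s],[s,c]])
m=(u[...,0]>-.05)&(u[...,0]<.08)&(u[...,1]>.02)&(u[...,1]<.13)&(P[...,2]>.09)&(P[...,2]<.17)
x=u[m][:,0]; z=P[m][:,2]; k=np.ones(len(x),bool)
for _ in range(5):
    f=np.polyfit(x[k],z[k],1); k=abs(np.polyval(f,x)-z)<.005
print(k.sum(),len(k),'slope deg',np.degrees(np.arctan(-f[0])),'z at -.08',np.polyval(f,-.08),'at .088',np.polyval(f,.088))
E
```

```text
1193 1213 slope deg -0.016622620569656042 z at -.08 0.11737301680443686 at .088 0.11742175687495837
```

View pics/s15.png

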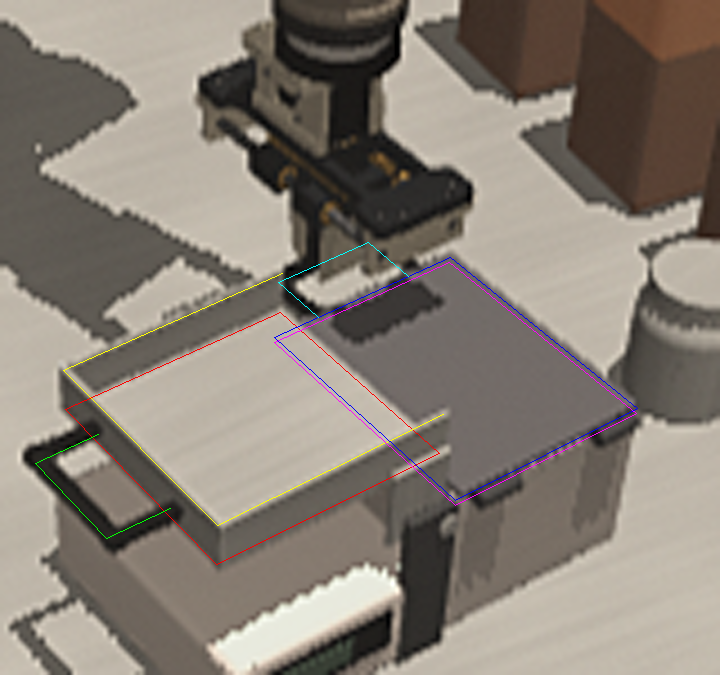

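Request:
move_arm(deltas=[{"dp": [0,0,0],"turn": [0,0,0]},{"dp": [0,0,0],"turn": [0,0,0]},{"dp": [0,0,0],"turn": [0,0,0]},{"dp": [-0.015,0,0],"turn": [0,0,0]},{"dp": [-0.04,0,0],"turn": [0,0,0]},{"dp": [-0.08,0,0],"turn": [0,0,0]},{"dp": [-0.12,0,0],"turn": [0,0,0]},{"dp": [-0.15,0,0],"turn": [0,0,0]},{"dp": [-0.15,0,0],"turn": [0,0,0]}], hand=0.03)

```text
time: 37.7
tool_pos: [0.3901, 0.2407, 0.2556]
tool_rot: [0.216, 1.566, 0.361]
contact_force: [-0.5, -0.2, 0.2]
opening: 0.0301
```

```bash
python3 - <<'E'
from h import *
im,d=robot.read_camera('scene'); cv2.imwrite('pics/s16.png',im[:,:,::-1])
for n in('scene','top'):
    im,d=robot.read_camera(n)
    if n=='top': cv2.imwrite('pics/t16.png',im[:,:,::-1])
    P=cloud(n,d); c,s=np.cos(YAW),np.sin(YAW); u=(P[...,:2]-TP)@np.array([[c,-s],[s,c]])
    for box in((-.05,.08,.02,.13),(-.065,.065,-.15,-.01)):
        m=(u[...,0]>box[0])&(u[...,0]<box[1])&(u[...,1]>box[2])&(u[...,1]<box[3])&(P[...,2]>.09)&(P[...,2]<.17)
        if m.sum()<50: continue
        x=u[m]; z=P[m][:,2]; k=np.ones(len(x),bool)
        for _ in range(5):
            A=np.c_[x,np.ones(len(x))]; f=np.linalg.lstsq(A[k],z[k],rcond=None)[0]; k=abs(A@f-z)<.005
        print(n,k.sum(),len(k),'slopes deg',np.degrees(f[:2]),np.median(z[k]))
E
```

```text
scene 1191 1212 slopes deg [-0.19783134  0.18527249] 0.11739763639409313
scene 1460 1474 slopes deg [-0.01003575 -0.1516648 ] 0.14546683971479463
top 901 1088 slopes deg [ 0.02153418 -0.62811642] 0.11743690473238569
top 1613 1894 slopes deg [-0.04271551 -0.25414462] 0.1454311652597263
```

View pics/s16.png

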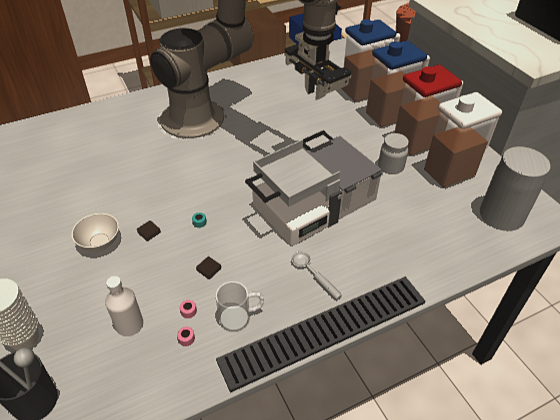

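View pics/t16.png

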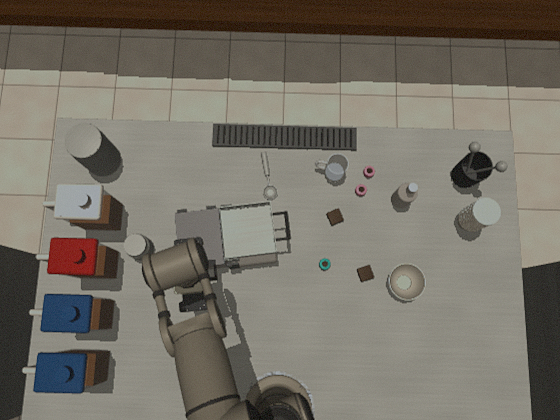

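Lid shut, pan level, the bricks and everything else are where they were, and the robot is clear of it all.

```bash
python3 -c "
from cell import robot
print(robot.hand_in())"
```

```text
the job is handed in; nothing more can be done
None
```

The job is done and handed in at about 38 s. All three cakes present are in the bin, the pan is back down level and the lid is shut.

- **Lid opening:** I opened it to about 87°.
- **Tipping:** I put the three cakes in the level pan and raised it to about 66°. I held it there for about 2 s, and the top camera then showed all three cakes on the bin floor.
- **Closing up:** I pressed the pan down until it met its stop with about 20 N. Then I closed the lid slowly by its handle until it met its stop with about 21 N.

**Last checks:**
- **Pan and lid:** both depth cameras measured the pan floor within 0.3° of level. In the hinge direction the lid measured within 0.2° of flat.
- **Disagreement:** the top camera gave the lid a 0.6° slope along the hinge axis, where the scene camera gave 0.2°. I put this down to the arm partly hiding the lid from above.
- **Fit:** my model of the station fitted the images to within about 2–4 mm. At the lid's stop the grasp point was about 9 mm above the handle's stated height, so I judged closure by the lid surface rather than the hand.
- **Other things:** the bricks, the pink and turquoise look-alikes and the bystanders look unmoved in both pictures. I saw no knocked cake and no slackened grip.

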